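# Sweep the counted brass nuts off the tray into the stock bin

### The arm

A 6-joint arm with a two-finger parallel gripper is mounted at the origin on the work surface. World frame = base frame: x ahead of the robot, y to its left, z up, the work surface at z = 0. Lengths are in m, angles in rad, forces in N, time in s.
With the tool pointing down it reaches from about 0.35 to 0.775 m from the base axis. Payload 7.3 kg.
Tool frame: the origin (TCP) lies midway between the tips of the shut fingers; the grasp point (between the pads) lies 19 mm behind it; z points along the fingers, y is the direction in which the jaws open and shut (so a half turn about z gives the same grasp; the last joint's range is limited). The gripper opens to 92 mm and grips with 3 to 60 N. Pads are 19 mm wide; open, the fingers measure 130 mm over their backs; the gripper's body (75 mm by 190 mm) begins 47 mm behind the grasp point.
Start: joints at [1.051, 0.342, 1.524, -0, 1.275, -0.146], TCP at [0.192, 0.489, 0.203] pointing down, gripper open.
Joint ranges: [-2.53, 2.53], [-0.77, 2.02], [0.04, 2.7], [-1, 4.14], [0.28, 2.66], [-3.11, 3.11]. Speed limits (rad/s): [2.57, 2.57, 3.14, 3.14, 3.14, 3.14].

### API

Orientations are given as a 3x3 rotation matrix whose columns are the frame's x, y, z axes.
In Python, from plant import robot gives the robot as it stands.
- The arm moves only by the shell command python3 -m crank 'ROWS' [FORCE]. ROWS is JSON, a list of rows, each an object of numbers: "dx", "dy", "dz": the shift along the tool's x, y, z in cm; "wx", "wy", "wz": the turn, a rotation vector about the tool's x, y, z in rad; "fingers": the finger opening in cm, from 0 to 9.18. A call has 1 to 5 rows; each row is the pose to reach, as a shift and turn from the pose commanded when the call began, along the tool's axes at that moment; what a row does not reach only later rows make up. A row lasts 1/12 s, in which the tool goes at most 41.7 mm and 7.16 degrees, less where a joint would pass 70% of its speed; a pose out of reach is approached as far as the arm can. A call with a gripper value outside its range is refused whole. The fingers move at their own pace and stop on an object; FORCE is the grip in N (left out, the last holds). Time passes only in rows, so rows that repeat a pose let the fingers close. It gives the time, the measured TCP pose, the force and the opening at its end, in the units of the state.
- robot.state(): the state, without advancing time (a new reading comes with each control period).
- robot.snapshot(name): name is "scene" or "side" or "wrist"; returns a dict with "frame" (400x640x3 uint8, red, green, blue), "K" (3x3 intrinsics, pixels), "dist_coeffs" ([k1, k2, p1, p2, k3] as OpenCV has them; the pictures are not rectified), "cam_to_world" (4x4, takes a point from camera to world coordinates). Camera axes: x right, y down, z forward; pixel columns grow to the right and rows downward; lengths in m; the calibration is good to about 2 mm. A picture is of the moment at which its call begins. There is no depth.
- robot.finish_job(): hands the job in, once; it reports no verdict.
The state is a dict: "time": time; "joint_positions": joint angles; "joint_vel": joint speeds; "tau": joint torques, N m; "position": TCP position; "orientation": TCP orientation; "wrist_force": force on the tool from outside, world axes, zero at the start; "moment": the same for the moment, N m; "width": finger opening in m.
Only numpy, scipy, OpenCV 4.12 (cv2) and the standard library are available. Lean on these libraries where they do the work, as an engineer would, in place of code of your own. Each camera call takes 0.05 s, during which the arm holds its last target.

### The job

The three loose brass nuts on the green counting tray have been counted: sweep them along the tray with your fingertips and over its open lip, so that they tip off and drop into the blue bin below. Do not pick up, lift or carry the nuts; just push them. Leave the plated union and the black pipe nipple standing where they are on the tray, and disturb nothing else on the bench.

Things in the scene. Friction and masses are not known exactly. Their poses are not given: they have to be found in the camera images.
- tray: fixed green sheet-metal counting tray on a stand; origin on the bench under its centre, z up. Floor flat, 100 mm above the bench, from tray y = -180 mm (open lip, no rim) to +180 mm (closed end). Inside 300 mm wide (x = -150 to 150) down to y = -90 mm, then the side rims taper to x = -110 and 110 mm at the lip. Rims 16 mm high, 3 mm thick. Friction ordinary, about 0.6
- tray_mid (a point): the middle of the tray's floor (tray x = 0, y = 0), axes as the tray's. Around it stand three nuts, the union and the nipple, in any order, within 95 mm in x and from y = -45 to 95 mm: two things in the row nearer the lip (at x about -85 and 85 mm, nothing between), three in the row nearer the closed end (x about -85, 0, 85 mm). Centres are at least 68 mm apart
- tray_lip (a point): the middle of the open lip's edge, level with the tray's floor (tray x = 0, y = -180 mm), axes as the tray's. Beyond it (-y of the tray) is only the drop into the bin
- bin: fixed open-topped blue plastic stock bin on the bench, tucked 25 mm in under the lip, which a nut drops straight into: 270 mm (x) by 150 mm (y) outside, 80 mm high, walls and floor 3 mm. Origin at the centre of its underside, z up, axes along the tray's. Its rim is 20 mm lower than the tray's floor
- nut_a: loose brass hexagon nut with an open bore, lying flat on the tray at the start: 38 mm across flats, 44 mm across corners, 16 mm thick, about 80 g. Origin at its centre, 8 mm above the tray's floor; z along its bore, x square to one of its flats. All three nuts are alike
- nut_b: loose brass hexagon nut with an open bore, lying flat on the tray at the start: 38 mm across flats, 44 mm across corners, 16 mm thick, about 80 g. Origin at its centre, 8 mm above the tray's floor; z along its bore, x square to one of its flats. All three nuts are alike
- nut_c: loose brass hexagon nut with an open bore, lying flat on the tray at the start: 38 mm across flats, 44 mm across corners, 16 mm thick, about 80 g. Origin at its centre, 8 mm above the tray's floor; z along its bore, x square to one of its flats. All three nuts are alike
- union: nickel-plated hexagonal pipe union with brass collars, standing upright on the tray: 52 mm tall, 49 mm across its widest corners, 220 g, loose. To be left where it is. Origin at the centre of its underside, z up
- nipple: black threaded pipe nipple (short tube) standing upright on the tray: 48 mm tall, 42 mm across, 180 g, loose. To be left where it is. Origin at the centre of its underside, z up
- elbow: loose brass elbow fitting lying on the bench left of the tray, two 45 mm arms along its x and y, 40 mm high. Origin under the corner
- spool: loose white tape spool lying flat on the bench left of the tray, 54 mm across, 13 mm high. Origin at the centre of its underside
- wrench: loose steel wrench lying on the bench far left, along its x, about 180 mm long. Origin under its middle
- marker: loose black marker pen with a red cap lying on the bench to the right, along its x, 132 mm long, 17 mm thick. Origin under its middle
- spare_nipple: loose black pipe nipple standing on the bench left of the robot, 60 mm tall, 48 mm across. Origin at the centre of its underside

How it is judged:
By the outcome, as a careful person would: the job done as asked, in the order asked, and still so for the second after the job is handed in, with the robot touching nothing.
It also fails if it takes over 72 s, if anything falls off the work surface, if the arm or the gripper's body presses on something with over 40 N, if the wrist force passes 120 N, or if a joint passes its speed limit or range.

## Working session

There is one attempt and no reset: what is moved stays moved. The work goes in short steps, Python scripts to look and compute and a shell command to move; the robot and the scene stay as the last step left them, time stands still between calls to the robot, and variables do not carry over. Pictures are saved under pics/ and viewed, and the job is handed in when it is done.

```bash
mkdir -p pics; ls
python3 - <<'E'
from plant import robot
import cv2
s=robot.state()
for k,v in s.items(): print(k,v)
for n in("scene","side","wrist"):
    d=robot.snapshot(n); cv2.imwrite(f"pics/{n}0.png",d["frame"][:,:,::-1]); print(n,d["K"],d["dist_coeffs"],d["cam_to_world"])
E
```

```text
pics
time 0.0
joint_positions [ 1.05101860e+00  3.42713211e-01  1.52501803e+00 -3.12491939e-05
  1.27543567e+00 -1.46005300e-01]
joint_vel [ 0.00044236  0.00158898 -0.00191162  0.00019619 -0.00115297 -0.00032299]
tau [-1.27938718e-03 -4.31236768e+01 -2.44219011e+01  7.16400566e-02
  5.59217006e-02 -1.21401745e-04]
position [0.19145489 0.48835391 0.2025496 ]
orientation [[-9.30959802e-01  3.65120906e-01 -7.55967538e-04]
 [ 3.65121635e-01  9.30958798e-01 -1.38119641e-03]
 [ 1.99470947e-04 -1.56185844e-03 -9.99998760e-01]]
wrist_force [-0.60093584  0.25208385 -0.56857359]
moment [ 0.01491269  0.01359336 -0.0242984 ]
width 0.0918321112996168
scene [[470.26204826   0.         313.75807381]
 [  0.         470.26204826 199.46009574]
 [  0.           0.           1.        ]] [-0.14071608  0.          0.          0.          0.        ] [[-0.84539214  0.44406688 -0.29684463  0.86642702]
 [ 0.53407792  0.69385043 -0.48304489  0.66800929]
 [-0.00853847 -0.56690051 -0.82374201  1.19457052]
 [ 0.          0.          0.          1.        ]]
side [[486.35819731   0.         314.81277675]
 [  0.         486.35819731 200.53739852]
 [  0.           0.           1.        ]] [-0.12465328  0.          0.          0.          0.        ] [[ 0.89864237 -0.31729331  0.30293042  0.03809383]
 [-0.43866539 -0.65595892  0.61423983 -0.9003575 ]
 [ 0.00381572 -0.68486703 -0.72865808  1.18396891]
 [ 0.          0.          0.          1.        ]]
wrist [[296.56434973   0.         318.15898974]
 [  0.         296.56434973 205.56037728]
 [  0.           0.           1.        ]] [-0.05467521  0.          0.          0.          0.        ] [[ 3.65710080e-01  8.97643745e-01  2.45950897e-01  1.26140461e-01]
 [ 9.30728455e-01 -3.52475666e-01 -9.74958891e-02  5.14581900e-01]
 [-8.24868716e-04  2.64568728e-01 -9.64366480e-01  3.84022984e-01]
 [ 0.00000000e+00  0.00000000e+00  0.00000000e+00  1.00000000e+00]]
```

View pics/scene0.png

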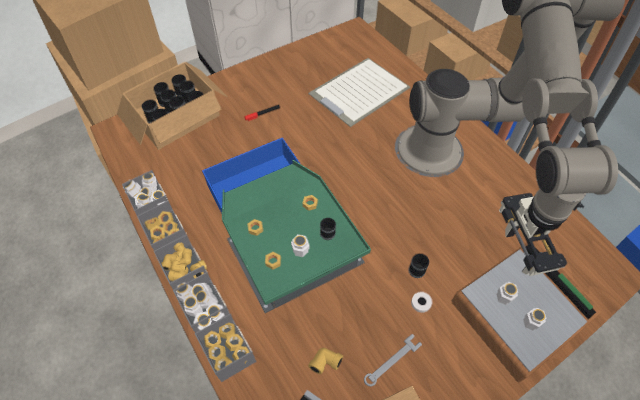

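View pics/side0.png

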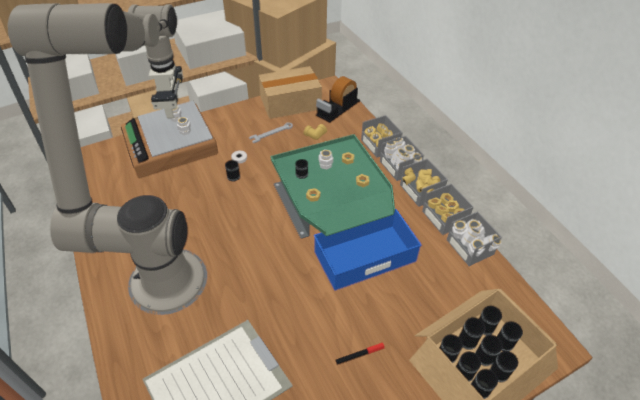

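The scene picture shows the tray: lip nearest the bin at about (255,185), nuts at (310,202), (256,227), (273,261), union at (300,245) and nipple at (328,228). I'll enlarge it to measure.

Run:
```python
import cv2
a=cv2.imread("pics/scene0.png")[130:315,195:380]; cv2.imwrite("pics/sc.png",cv2.resize(a,None,fx=3.2,fy=3.2,interpolation=cv2.INTER_CUBIC))
a=cv2.imread("pics/side0.png")[125:290,260:430]; cv2.imwrite("pics/si.png",cv2.resize(a,None,fx=3.5,fy=3.5,interpolation=cv2.INTER_CUBIC))
```

```text
(no output)
```

View pics/sc.png

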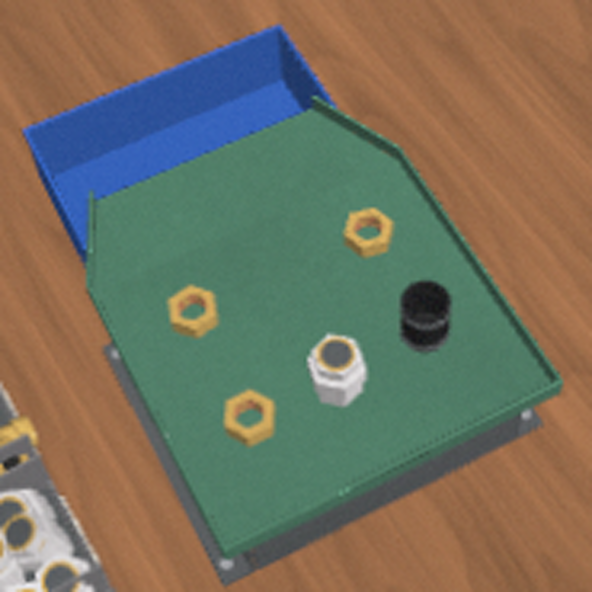

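View pics/si.png

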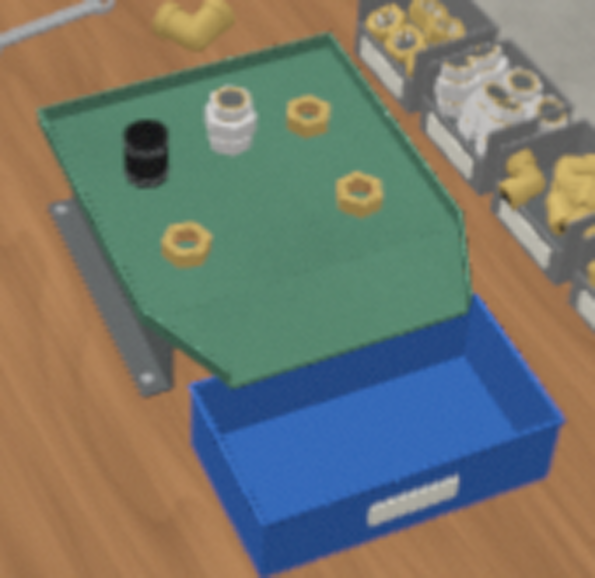

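```bash
cat > h.py <<'E'
import numpy as np, cv2
from plant import robot
def ray(d,px,z):
    p=cv2.undistortPoints(np.array(px,float).reshape(-1,1,2),d["K"],d["dist_coeffs"]).reshape(-1,2)
    T=np.array(d["cam_to_world"]); r=np.c_[p,np.ones(len(p))]@T[:3,:3].T
    o=T[:3,3]; z=np.broadcast_to(z,len(p))
    return o+r*((z-o[2])/r[:,2])[:,None]
def proj(d,P):
    T=np.linalg.inv(np.array(d["cam_to_world"])); P=np.atleast_2d(P)
    return cv2.projectPoints(P.astype(float),cv2.Rodrigues(T[:3,:3])[0],T[:3,3],d["K"],np.array(d["dist_coeffs"]))[0].reshape(-1,2)
E
python3 - <<'E'
from h import *
np.set_printoptions(precision=4,suppress=True)
names="ceA ceB tapA tapB lipA lipB nFar nA nB union nipple".split()
loc=np.array([[.153,.183],[-.153,.183],[.153,-.09],[-.153,-.09],[.1115,-.18],[-.1115,-.18]])
sc=np.array([(228,550),(560,382),(89,288),(400,150),(92,194),(315,98),(370,226),(193,304),(250,410),(338,352),(427,300)])/3.2+[195,130]-.35
si=np.array([(330,37),(40,112),(462,212),(145,310),(469,300),(235,378),(187,238),(359,188),(308,111),(232,97),(147,133)])/3.5+[260,125]-.35
z=np.array([.116]*9+[.152,.148])
R=[]
for n,p in(("scene",sc),("side",si)):
    R.append(ray(robot.snapshot(n),p,z)[:,:2])
for n,a,b in zip(names,*R): print(n,a,b)
# rigid fits
for W in(R[0],R[1],(R[0]+R[1])/2):
    X=W[:6];mc=loc.mean(0);mx=X.mean(0)
    U,S,V=np.linalg.svd((loc-mc).T@(X-mx)); Rm=V.T@np.diag([1,np.linalg.det(V.T@U.T)])@U.T
    t=mx-Rm@mc
    print("origin",t,"yaw",np.arctan2(Rm[1,0],Rm[0,0]),"res mm",1e3*(X-(loc@Rm.T+t)).round(4).tolist() if 0 else np.abs(X-(loc@Rm.T+t)).max())
    print(((W-t)@Rm).round(4)[6:])
E
```

```text
ceA [0.7378 0.2283] [0.7402 0.2199]
ceB [0.4389 0.2463] [0.4394 0.2413]
tapA [ 0.7229 -0.0421] [ 0.7266 -0.0455]
tapB [ 0.4206 -0.0231] [ 0.4233 -0.0285]
lipA [ 0.6772 -0.1298] [ 0.6753 -0.138 ]
lipB [ 0.4541 -0.1164] [ 0.4578 -0.1274]
nFar [0.4874 0.0326] [0.4918 0.032 ]
nA [0.6553 0.0198] [0.6588 0.0211]
nB [0.664  0.1328] [0.6675 0.1326]
union [0.586  0.1431] [0.5926 0.145 ]
nipple [0.4983 0.1386] [0.5034 0.1385]
origin [0.577  0.0561] yaw -0.06179314247948346 res mm 0.0032465963209180604
[[-0.088  -0.029 ]
 [ 0.0803 -0.0315]
 [ 0.0821  0.0818]
 [ 0.0035  0.0874]
 [-0.0837  0.0775]]
origin [0.5789 0.0492] yaw -0.061314047987877984 res mm 0.004452241794740831
[[-0.0858 -0.0225]
 [ 0.0816 -0.0232]
 [ 0.0834  0.0886]
 [ 0.0078  0.0965]
 [-0.0808  0.0845]]
origin [0.578  0.0527] yaw -0.061553424436556106 res mm 0.002913620233677916
[[-0.0869 -0.0258]
 [ 0.0809 -0.0273]
 [ 0.0827  0.0852]
 [ 0.0057  0.0919]
 [-0.0823  0.081 ]]
```

Both cameras agree to within about 5 mm, and the layout fits the given grid: nuts at tray (-87,-26), (81,-27), (83,85), union (5,90), nipple (-82,81) mm. I'll raise the tool first, then turn tool y onto tray x.

```bash
cat > s.py <<'E'
from h import *
s=robot.state(); O=np.array([.578,.053]); a=-.0615
def tr(p): 
    c,n=np.cos(a),np.sin(a); d=np.array(p)[:2]-O; return np.array([c*d[0]+n*d[1],-n*d[0]+c*d[1]])*100
if __name__=="__main__":
    R=np.array(s["orientation"]); p=s["position"]
    print("t",s["time"],"pos",np.round(p,4),"tray cm",tr(p).round(2),"heading err to wz:",round(np.arctan2(R[1,1],R[0,1])-a,4),"w",round(s["width"],4),"F",np.round(s["wrist_force"],1),"q",np.round(s["joint_positions"],2))
    print("R",R.round(3).tolist())
E
python3 -m crank '[{"dz":-4,"wz":0.12},{"dz":-8,"wz":0.24,"fingers":2},{"dz":-10,"wz":0.36,"fingers":2},{"dz":-10,"wz":0.48,"fingers":2},{"dz":-10,"wz":0.6,"fingers":2}]' 20; python3 s.py
```

```text
t 0.25 pos [0.1916 0.4886 0.2029] tray cm [-41.25  41.1 ] heading err to wz: 1.2585 w 0.0921 F [ 0.1 -0.5  0.5] q [ 1.05  0.34  1.52  0.    1.28 -0.15]
R [[-0.931, 0.365, -0.0], [0.365, 0.931, -0.001], [0.0, -0.001, -1.0]]invalid input at $[0]: expected keys dx, dy, dz, wx, wy, wz, fingers
```

```bash
python3 -m crank '[{"dx":0,"dy":0,"dz":-4,"wx":0,"wy":0,"wz":0.12,"fingers":2},{"dx":0,"dy":0,"dz":-8,"wx":0,"wy":0,"wz":0.24,"fingers":2},{"dx":0,"dy":0,"dz":-10,"wx":0,"wy":0,"wz":0.36,"fingers":2},{"dx":0,"dy":0,"dz":-10,"wx":0,"wy":0,"wz":0.48,"fingers":2},{"dx":0,"dy":0,"dz":-10,"wx":0,"wy":0,"wz":0.6,"fingers":2}]' 20; python3 s.py
```

```text
time: 0.67
position: [0.192, 0.4893, 0.305]
orientation: [[-0.557, 0.83, 0.002], [0.83, 0.557, 0.003], [0.002, 0.003, -1.0]]
wrist_force: [-0.1, 0.0, -0.8]
width: 0.0627
t 0.6667 pos [0.192  0.4893 0.305 ] tray cm [-41.21  41.18] heading err to wz: 0.6526 w 0.0627 F [-0.1  0.  -0.8] q [ 1.05  0.28  1.33 -0.    1.53  0.46]
R [[-0.557, 0.83, 0.002], [0.83, 0.557, 0.003], [0.002, 0.003, -1.0]]
```

```bash
python3 -m crank '[{"dx":-3.8,"dy":1,"dz":0,"wx":0,"wy":0,"wz":0.12,"fingers":2},{"dx":-7.6,"dy":2,"dz":0,"wx":0,"wy":0,"wz":0.24,"fingers":2},{"dx":-11.4,"dy":3,"dz":0,"wx":0,"wy":0,"wz":0.36,"fingers":2},{"dx":-15.2,"dy":4,"dz":0,"wx":0,"wy":0,"wz":0.48,"fingers":2},{"dx":-19,"dy":5,"dz":0,"wx":0,"wy":0,"wz":0.6,"fingers":2}]'; python3 s.py
```

```text
time: 1.08
position: [0.3408, 0.3584, 0.3032]
orientation: [[0.008, 1.0, 0.0], [1.0, -0.008, 0.0], [0.0, 0.0, -1.0]]
wrist_force: [0.5, 0.2, -0.5]
width: 0.0298
t 1.0833 pos [0.3408 0.3584 0.3032] tray cm [-25.56  29.02] heading err to wz: 0.0531 w 0.0298 F [ 0.5  0.2 -0.5] q [0.66 0.22 1.41 0.   1.5  0.66]
R [[0.008, 1.0, 0.0], [1.0, -0.008, 0.0], [0.0, 0.0, -1.0]]
```

```bash
python3 -m crank '[{"dx":-2.6,"dy":3,"dz":0,"wx":0,"wy":0,"wz":0.053,"fingers":2},{"dx":-5.2,"dy":6,"dz":0,"wx":0,"wy":0,"wz":0.053,"fingers":2},{"dx":-7.8,"dy":9,"dz":0,"wx":0,"wy":0,"wz":0.053,"fingers":2},{"dx":-10.4,"dy":12,"dz":0,"wx":0,"wy":0,"wz":0.053,"fingers":2},{"dx":-13,"dy":15,"dz":0,"wx":0,"wy":0,"wz":0.053,"fingers":2}]'; python3 s.py
```

```text
time: 1.5
position: [0.4906, 0.2276, 0.3032]
orientation: [[0.056, 0.998, -0.0], [0.998, -0.056, 0.0], [0.0, -0.0, -1.0]]
wrist_force: [0.1, 1.1, -0.1]
width: 0.02
t 1.5 pos [0.4906 0.2276 0.3032] tray cm [-9.8  16.89] heading err to wz: 0.0053 w 0.02 F [ 0.1  1.1 -0.1] q [0.29 0.32 1.29 0.   1.54 0.35]
R [[0.056, 0.998, -0.0], [0.998, -0.056, 0.0], [0.0, -0.0, -1.0]]
```

```bash
python3 -m crank '[{"dx":-2.5,"dy":3.2,"dz":0,"wx":0,"wy":0,"wz":0.005,"fingers":2},{"dx":-5,"dy":6.4,"dz":0,"wx":0,"wy":0,"wz":0.005,"fingers":2},{"dx":-7.5,"dy":9.6,"dz":2,"wx":0,"wy":0,"wz":0.005,"fingers":2},{"dx":-10,"dy":12.8,"dz":3,"wx":0,"wy":0,"wz":0.005,"fingers":2},{"dx":-12.5,"dy":16,"dz":4,"wx":0,"wy":0,"wz":0.005,"fingers":2}]'; python3 s.py
python3 - <<'E'
from h import *
d=robot.snapshot("wrist"); cv2.imwrite("pics/w1.png",d["frame"][:,:,::-1])
E
```

```text
time: 1.92
position: [0.6403, 0.0965, 0.2631]
orientation: [[0.061, 0.998, -0.001], [0.998, -0.061, 0.0], [0.0, -0.001, -1.0]]
wrist_force: [0.1, -0.4, -0.5]
width: 0.02
t 1.9167 pos [0.6403 0.0965 0.2631] tray cm [5.95 4.72] heading err to wz: 0.0005 w 0.02 F [ 0.1 -0.4 -0.5] q [0.03 0.55 1.03 0.   1.56 0.09]
R [[0.061, 0.998, -0.001], [0.998, -0.061, 0.0], [0.0, -0.001, -1.0]]
```

View pics/w1.png

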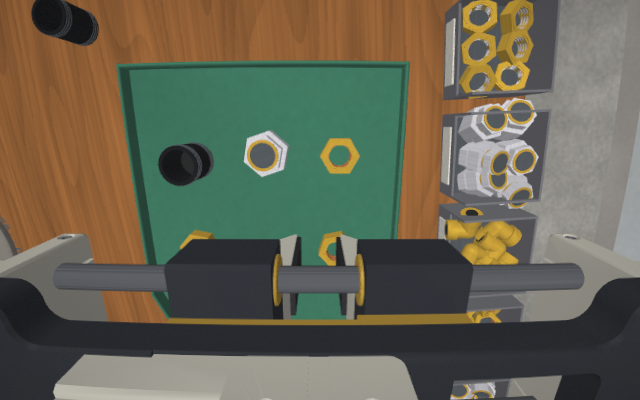

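The wrist view looks to the closed end: nut B at (340,155), union top at (263,155), nipple top at (182,163). I'll cross-check these in tray coordinates.

Run:
```python
from h import *
from s import tr
d=robot.snapshot("wrist")
P=ray(d,[(340,155),(263,155),(182,163),(120,66),(409,64)],[.116,.152,.148,.116,.116])
for p in P: print(p.round(4),tr(p).round(2))
```

```text
[0.6706 0.1274 0.116 ] [8.79 7.99]
[0.5942 0.1362 0.152 ] [1.11 8.41]
[0.5115 0.1339 0.148 ] [-7.13  7.67]
[0.4476 0.2362 0.116 ] [-14.15  17.48]
[0.7453 0.2151 0.116 ] [15.7  17.21]
```

```bash
python3 -m crank '[{"dx":-1,"dy":1.1,"dz":2,"wx":0,"wy":0,"wz":0,"fingers":2},{"dx":-1.8,"dy":2.2,"dz":5,"wx":0,"wy":0,"wz":0,"fingers":2},{"dx":-1.8,"dy":2.2,"dz":8.5,"wx":0,"wy":0,"wz":0,"fingers":2},{"dx":-1.8,"dy":2.2,"dz":11,"wx":0,"wy":0,"wz":0,"fingers":2},{"dx":-1.8,"dy":2.2,"dz":12.5,"wx":0,"wy":0,"wz":0,"fingers":2}]'; python3 s.py
python3 - <<'E'
from h import *
for n in("scene","side"):
    d=robot.snapshot(n); f=d["frame"][:,:,::-1]
    f=f[130:315,195:380] if n=="scene" else f[125:290,260:430]
    cv2.imwrite(f"pics/{n}2.png",cv2.resize(f,None,fx=3,fy=3,interpolation=cv2.INTER_CUBIC))
a=[cv2.imread(f"pics/{n}2.png") for n in("scene","side")]
h=min(x.shape[0] for x in a); cv2.imwrite("pics/c2.png",cv2.resize(np.hstack([x[:h] for x in a]),(800,375)))
E
```

```text
time: 2.43
position: [0.6583, 0.0788, 0.1352]
orientation: [[0.061, 0.998, -0.006], [0.998, -0.061, 0.0], [-0.0, -0.006, -1.0]]
wrist_force: [-0.8, 0.2, -0.2]
width: 0.0202
t 2.4333 pos [0.6583 0.0788 0.1352] tray cm [7.86 3.06] heading err to wz: 0.0003 w 0.0202 F [-0.8  0.2 -0.2] q [0.   0.65 1.19 0.   1.3  0.06]
R [[0.061, 0.998, -0.006], [0.998, -0.061, 0.0], [-0.0, -0.006, -1.0]]
```

View pics/c2.png

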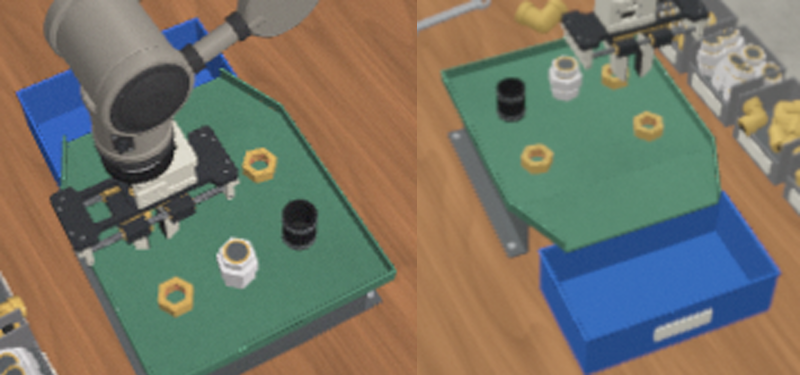

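Left, the tool stands between nut A and nut B; right, the fingers hang behind nut A with clearance. Next I descend the rest.

```bash
python3 -m crank '[{"dx":0,"dy":0.2,"dz":1,"wx":0,"wy":0,"wz":0,"fingers":2},{"dx":0,"dy":0.2,"dz":2,"wx":0,"wy":0,"wz":0,"fingers":2},{"dx":0,"dy":0.2,"dz":2.6,"wx":0,"wy":0,"wz":0,"fingers":2},{"dx":0,"dy":0.2,"dz":2.6,"wx":0,"wy":0,"wz":0,"fingers":2}]'; python3 s.py
```

```text
time: 2.87
position: [0.6616, 0.0787, 0.112]
orientation: [[0.061, 0.998, -0.002], [0.998, -0.061, 0.0], [-0.0, -0.002, -1.0]]
wrist_force: [-0.0, -0.5, 0.5]
width: 0.0198
t 2.8667 pos [0.6616 0.0787 0.112 ] tray cm [8.19 3.08] heading err to wz: 0.0007 w 0.0198 F [-0.  -0.5  0.5] q [0.   0.68 1.22 0.   1.25 0.06]
R [[0.061, 0.998, -0.002], [0.998, -0.061, 0.0], [-0.0, -0.002, -1.0]]
```

```bash
python3 -m crank '[{"dx":-1,"dy":0,"dz":0.4,"wx":0,"wy":0,"wz":0,"fingers":2},{"dx":-2.2,"dy":0,"dz":0.5,"wx":0,"wy":0,"wz":0,"fingers":2},{"dx":-3.2,"dy":-0.1,"dz":0.5,"wx":0,"wy":0,"wz":0,"fingers":2},{"dx":-4.2,"dy":-0.2,"dz":0.5,"wx":0,"wy":0,"wz":0,"fingers":2},{"dx":-5.4,"dy":-0.4,"dz":0.5,"wx":0,"wy":0,"wz":0,"fingers":2}]'; python3 s.py;  python3 - <<'E'
from h import *
d=robot.snapshot("side"); f=d["frame"][:,:,::-1][125:290,260:430]
cv2.imwrite("pics/s3.png",cv2.resize(f,None,fx=3,fy=3,interpolation=cv2.INTER_CUBIC))
E
```

```text
time: 3.28
position: [0.6551, 0.0235, 0.1086]
orientation: [[0.061, 0.998, 0.001], [0.998, -0.061, 0.0], [0.0, 0.001, -1.0]]
wrist_force: [0.1, 0.7, 0.3]
width: 0.0197
t 3.2833 pos [0.6551 0.0235 0.1086] tray cm [ 7.87 -2.47] heading err to wz: -0.0 w 0.0197 F [0.1 0.7 0.3] q [-0.08  0.66  1.26  0.    1.22 -0.02]
R [[0.061, 0.998, 0.001], [0.998, -0.061, 0.0], [0.0, 0.001, -1.0]]
```

View pics/s3.png

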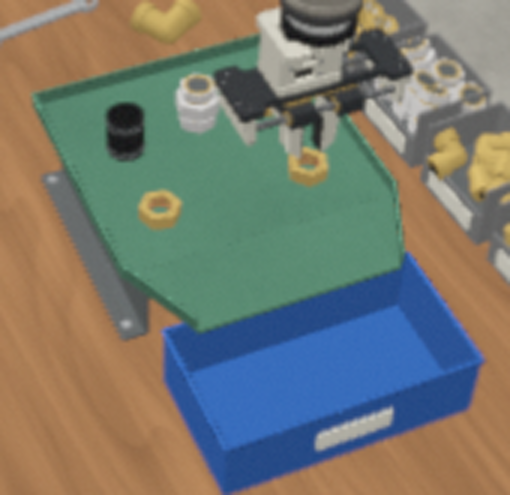

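Run:
```python
from h import *
from s import tr
d=robot.snapshot("side"); s=robot.state(); p=np.array(s["position"]); print(p)
print("tcp px x3", (proj(d,p)-[260,125])*3, (proj(d,p+[0.0,0,.05])-[260,125])*3)
f=d["frame"][:,:,::-1][155:205,335:395]
cv2.imwrite("pics/s4.png",cv2.resize(f,None,fx=10,fy=10,interpolation=cv2.INTER_CUBIC))
d=robot.snapshot("wrist");cv2.imwrite("pics/w4.png",d["frame"][:,:,::-1])
```

```text
[0.65478275 0.02220313 0.10853319]
tcp px x3 [[302.25716226 165.65547136]] [[305.73492602 130.96213404]]
```

View pics/s4.png

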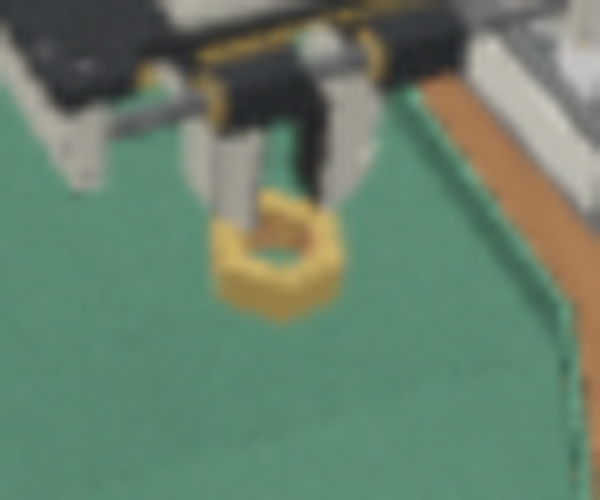

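View pics/w4.png

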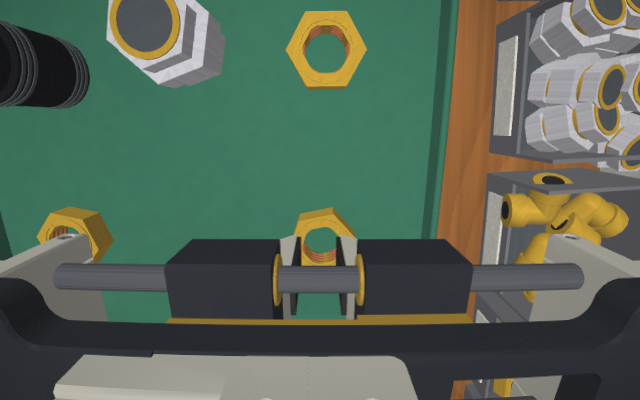

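Run:
```python
from h import *
from s import tr
d=robot.snapshot("side"); s=robot.state(); p=np.array(s["position"]); print(p,tr(p),s["time"],s["wrist_force"])
P=ray(d,[(363.2,179.3)],.116); print("nut side",P,tr(P[0]))
w=robot.snapshot("wrist"); print("tcp in wrist",proj(w,p),proj(w,p+[0,0,.066]))
P=ray(w,[(322,236),(325,208),(326,48)],.116); print("nut wrist",[tr(x) for x in P])
print(np.array(w["cam_to_world"])[:3,3])
a=d["frame"][:,:,::-1][155:205,335:395];cv2.imwrite("pics/s5.png",cv2.resize(a,None,fx=10,fy=10,interpolation=cv2.INTER_NEAREST))
d=robot.snapshot("scene");a=d["frame"][:,:,::-1][150:270,210:330];cv2.imwrite("pics/c5.png",cv2.resize(a,None,fx=5,fy=5,interpolation=cv2.INTER_CUBIC))
```

```text
[0.65502318 0.02428456 0.108459  ] [ 7.86424501 -2.39272138] 3.4833 [ 0.71495244  0.50212429 -0.097141  ]
nut side [[0.65952316 0.01604084 0.116     ]] [ 8.36405985 -3.18787744]
tcp in wrist [[317.04347428 237.19722965]] [[316.67523842 291.97525126]]
nut wrist [array([ 8.17715756, -2.01808038]), array([ 8.35610982, -0.19796794]), array([8.37388111, 8.74806699])]
[0.66000678 0.09511568 0.2898773 ]
```

View pics/c5.png

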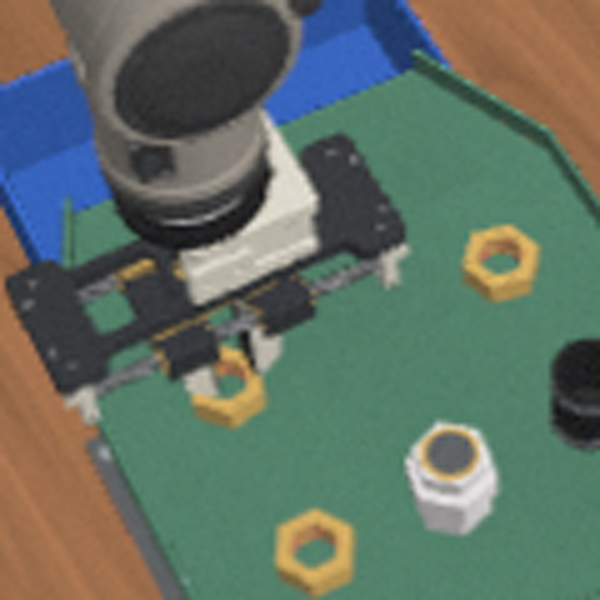

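View pics/s5.png

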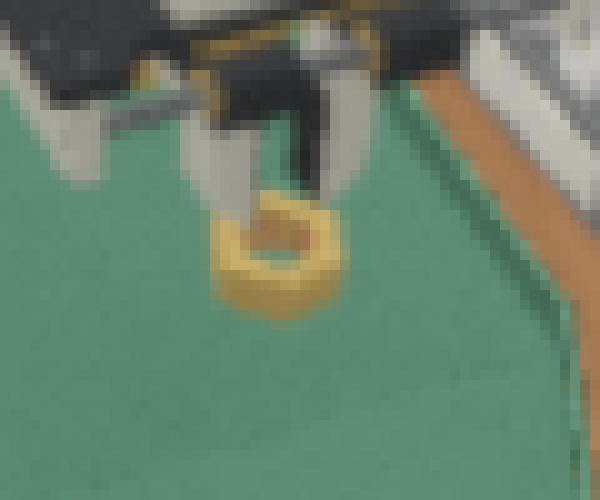

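Run:
```python
from h import *
from s import tr
a=robot.snapshot("side");b=robot.snapshot("scene");p=np.array(robot.state()["position"]); print(p)
for z in (.105,.110,.115,.12,.125): print(z,ray(a,[(362.7,176.8)],z)[0,:2].round(4),ray(b,[(256.3,225)],z)[0,:2].round(4))
print("tcp scene c5",(proj(b,p)-[210,150])*5)
```

```text
[0.65505618 0.02550359 0.10819441]
0.105 [0.6702 0.0361] [0.6506 0.0161]
0.11 [0.6673 0.0318] [0.6515 0.0191]
0.115 [0.6644 0.0274] [0.6525 0.0221]
0.12 [0.6614 0.0231] [0.6535 0.0251]
0.125 [0.6585 0.0188] [0.6545 0.0281]
tcp scene c5 [[231.7834372  388.23515412]]
```

Triangulating the tips gives z ≈ 0.117, not the 0.108 reported, so they have ridden over the nut's top. I'll lift, go back behind the nut, and find the floor by touch.

```bash
python3 -m crank '[{"dx":0,"dy":0,"dz":-1,"wx":0,"wy":0,"wz":0,"fingers":2},{"dx":1.5,"dy":0.1,"dz":-1.5,"wx":0,"wy":0,"wz":0,"fingers":2},{"dx":3.5,"dy":0.2,"dz":-1.5,"wx":0,"wy":0,"wz":0,"fingers":2},{"dx":5.4,"dy":0.4,"dz":-1,"wx":0,"wy":0,"wz":0,"fingers":2},{"dx":5.4,"dy":0.4,"dz":0,"wx":0,"wy":0,"wz":0,"fingers":2}]'; python3 s.py
python3 - <<'E'
from h import *
for n,o in(("side",(155,335)),("scene",(190,210))):
    d=robot.snapshot(n);p=np.array(robot.state()["position"]);f=d["frame"][:,:,::-1][o[0]:o[0]+50,o[1]:o[1]+60]
    if n=="side": f=d["frame"][:,:,::-1][140:190,325:385]; o=(140,325)
    print(n,(proj(d,p)-[o[1],o[0]])*10)
    cv2.imwrite(f"pics/{n}6.png",cv2.resize(f,None,fx=10,fy=10,interpolation=cv2.INTER_CUBIC))
E
```

```text
time: 4.1
position: [0.6638, 0.0833, 0.1104]
orientation: [[0.058, 0.998, 0.005], [0.998, -0.058, 0.002], [0.002, 0.005, -1.0]]
wrist_force: [-0.2, -0.8, 0.2]
width: 0.0199
t 4.1 pos [0.6638 0.0833 0.1104] tray cm [8.38 3.56] heading err to wz: 0.0039 w 0.0199 F [-0.2 -0.8  0.2] q [0.01 0.68 1.22 0.   1.24 0.07]
R [[0.058, 0.998, 0.005], [0.998, -0.058, 0.002], [0.002, 0.005, -1.0]]
side [[285.60295993 284.0138351 ]]
scene [[541.1167966  539.22251933]]
```

View pics/side6.png

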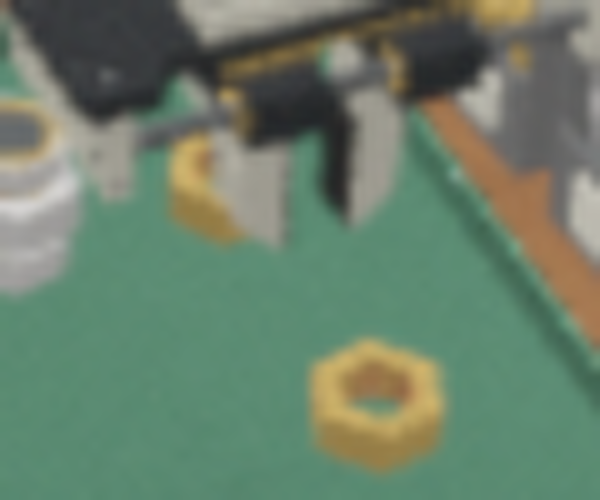

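View pics/scene6.png

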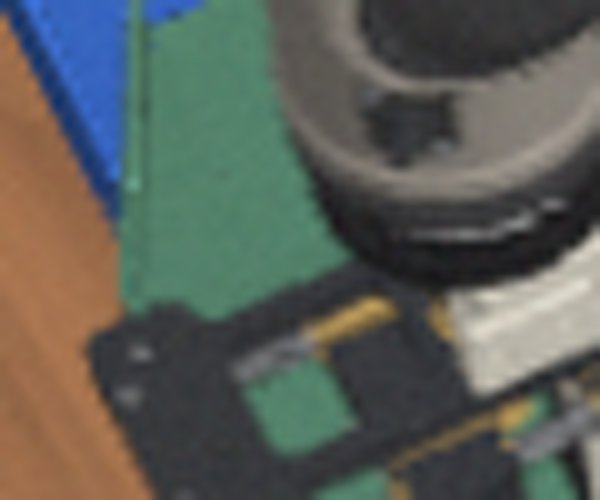

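```bash
python3 -m crank '[{"dx":0,"dy":0,"dz":0.3,"wx":0,"wy":0,"wz":0,"fingers":2},{"dx":0,"dy":0,"dz":0.5,"wx":0,"wy":0,"wz":0,"fingers":2},{"dx":0,"dy":0,"dz":0.6,"wx":0,"wy":0,"wz":0,"fingers":2},{"dx":0,"dy":0,"dz":0.6,"wx":0,"wy":0,"wz":0,"fingers":2}]'; python3 -m crank '[{"dx":0,"dy":0,"dz":0.1,"wx":0,"wy":0,"wz":0,"fingers":2},{"dx":0,"dy":0,"dz":0.2,"wx":0,"wy":0,"wz":0,"fingers":2},{"dx":0,"dy":0,"dz":0.2,"wx":0,"wy":0,"wz":0,"fingers":2}]'
```

```text
time: 4.53
position: [0.6623, 0.0779, 0.1021]
orientation: [[0.062, 0.998, -0.0], [0.998, -0.062, 0.0], [-0.0, -0.0, -1.0]]
wrist_force: [0.8, 0.1, 0.3]
width: 0.0201
time: 4.78
position: [0.6622, 0.0783, 0.1001]
orientation: [[0.061, 0.998, -0.0], [0.998, -0.061, 0.0], [0.0, -0.0, -1.0]]
wrist_force: [0.2, 0.0, 0.7]
width: 0.0197
```

Run:
```python
from h import *
d=robot.snapshot("side");s=robot.state();p=np.array(s["position"]);print(p,s["wrist_force"])
f=d["frame"][:,:,::-1][140:190,325:385]; o=(140,325)
print((proj(d,p)-[o[1],o[0]])*10)
cv2.imwrite(f"pics/side7.png",cv2.resize(f,None,fx=10,fy=10,interpolation=cv2.INTER_CUBIC))
```

```text
[0.66222002 0.07842374 0.10011131] [-0.7410608  -0.53623175  0.46347676]
[[289.69629959 304.80153526]]
```

View pics/side7.png

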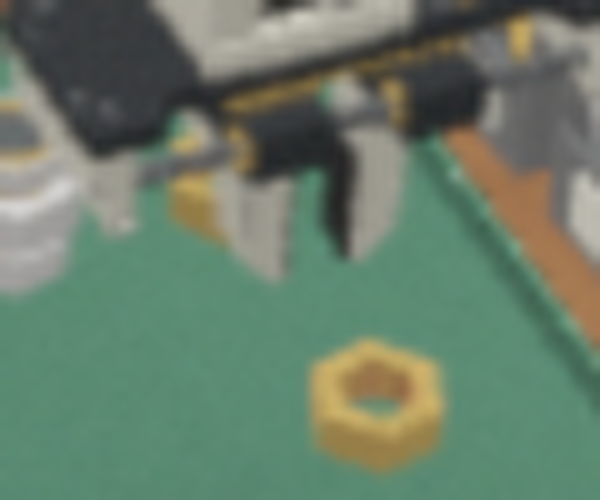

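```bash
python3 -m crank '[{"dx":0,"dy":0,"dz":0.1,"wx":0,"wy":0,"wz":0,"fingers":2},{"dx":0,"dy":0,"dz":0.2,"wx":0,"wy":0,"wz":0,"fingers":2},{"dx":0,"dy":0,"dz":0.3,"wx":0,"wy":0,"wz":0,"fingers":2},{"dx":0,"dy":0,"dz":0.3,"wx":0,"wy":0,"wz":0,"fingers":2}]'; python3 -m crank '[{"dx":0,"dy":0,"dz":0.1,"wx":0,"wy":0,"wz":0,"fingers":2},{"dx":0,"dy":0,"dz":0.1,"wx":0,"wy":0,"wz":0,"fingers":2}]'; python3 -m crank '[{"dx":0,"dy":0,"dz":0.1,"wx":0,"wy":0,"wz":0,"fingers":2},{"dx":0,"dy":0,"dz":0.1,"wx":0,"wy":0,"wz":0,"fingers":2}]'
```

```text
time: 5.17
position: [0.6621, 0.0786, 0.0968]
orientation: [[0.061, 0.998, -0.0], [0.998, -0.061, 0.0], [0.0, -0.0, -1.0]]
wrist_force: [-0.5, 0.0, 0.1]
width: 0.0201
time: 5.33
position: [0.6622, 0.0786, 0.0959]
orientation: [[0.061, 0.998, -0.0], [0.998, -0.061, 0.0], [0.0, -0.0, -1.0]]
wrist_force: [-0.7, 0.0, 0.7]
width: 0.02
time: 5.5
position: [0.6622, 0.0786, 0.0949]
orientation: [[0.061, 0.998, -0.0], [0.998, -0.061, 0.0], [0.0, -0.0, -1.0]]
wrist_force: [0.0, -0.2, 0.5]
width: 0.0201
```

No floor contact yet, and by the cameras the tips are now about 3–5 mm above the floor, a good pushing height. Pushing, with a check early on.

```bash
python3 -m crank '[{"dx":-1,"dy":0,"dz":0,"wx":0,"wy":0,"wz":0,"fingers":2},{"dx":-2,"dy":0,"dz":0,"wx":0,"wy":0,"wz":0,"fingers":2},{"dx":-3,"dy":0,"dz":0,"wx":0,"wy":0,"wz":0,"fingers":2},{"dx":-4,"dy":-0.2,"dz":0,"wx":0,"wy":0,"wz":0,"fingers":2},{"dx":-5,"dy":-0.4,"dz":0,"wx":0,"wy":0,"wz":0,"fingers":2}]'; python3 s.py;  python3 - <<'E'
from h import *
d=robot.snapshot("side"); f=d["frame"][:,:,::-1][125:290,260:430]
cv2.imwrite("pics/s8.png",cv2.resize(f,None,fx=3,fy=3,interpolation=cv2.INTER_CUBIC))
E
```

```text
time: 5.92
position: [0.655, 0.0273, 0.0952]
orientation: [[0.062, 0.998, 0.0], [0.998, -0.062, -0.0], [-0.0, 0.0, -1.0]]
wrist_force: [0.1, -0.3, 0.2]
width: 0.02
t 5.9167 pos [0.655  0.0273 0.0952] tray cm [ 7.85 -2.09] heading err to wz: -0.0003 w 0.02 F [ 0.1 -0.3  0.2] q [-0.08  0.67  1.27 -0.    1.2  -0.01]
R [[0.062, 0.998, 0.0], [0.998, -0.062, -0.0], [-0.0, 0.0, -1.0]]
```

View pics/s8.png

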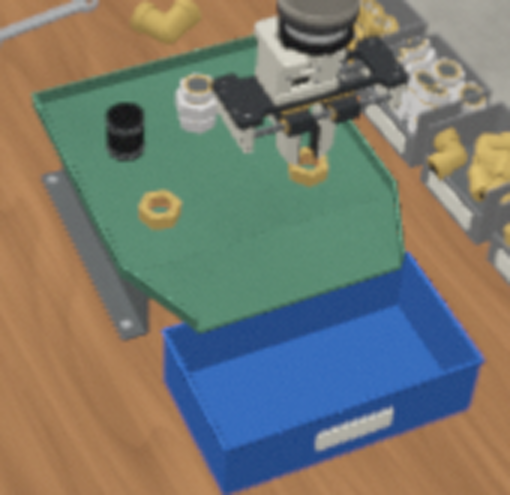

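Run:
```python
from h import *
d=robot.snapshot("side"); f=d["frame"][:,:,::-1][155:205,335:395]
e=robot.snapshot("scene"); g=e["frame"][:,:,::-1][200:250,230:290]
cv2.imwrite("pics/s9.png",np.hstack([cv2.resize(x,(400,333),interpolation=cv2.INTER_CUBIC) for x in(f,g)]))
p=np.array(robot.state()["position"])
print((proj(d,p)-[335,155])*6.67,(proj(e,p)-[230,200])*6.67)
```

```text
[[164.66199048 180.75011852]] [[181.73085724 204.49905757]]
```

View pics/s9.png

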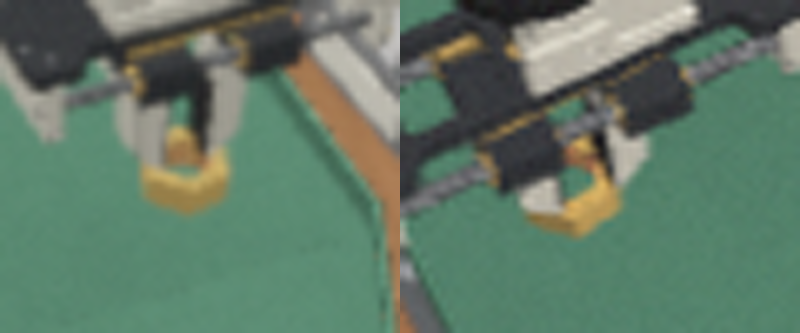

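Run:
```python
from h import *
from s import tr
a=robot.snapshot("side");b=robot.snapshot("scene");p=np.array(robot.state()["position"]); print(p,tr(p))
def tri(pa,pb):
    A=[];B=[]
    for d,px in((a,pa),(b,pb)):
        T=np.linalg.inv(d["cam_to_world"])[:3]
        u=cv2.undistortPoints(np.array([[px]],float),d["K"],np.array(d["dist_coeffs"])).ravel()
        A+= [u[0]*T[2]-T[0],u[1]*T[2]-T[1]]
    A=np.array(A); x=np.linalg.lstsq(A[:,:3],-A[:,3],rcond=None)[0]; return x
for n,pa,pb in(("tipsmid",(362.7,179.75),(257.9,229.6)),("tip -x",(358.2,180.5),(262.5,227.7)),("tip +x",(367.2,179),(253.2,231.5)),("nutA orig bore",(362.6-.0,178.5),(255.1,224.8))):
    x=tri(pa,pb); print(n,x.round(4),tr(x).round(2))
cv2.imwrite("pics/sA.png",cv2.resize(a["frame"][160:195,345:380,::-1],None,fx=16,fy=16,interpolation=cv2.INTER_LANCZOS4))
```

```text
[0.65526226 0.02889353 0.09526005] [ 7.85978086 -1.93122643]
tipsmid [0.6586 0.0275 0.104 ] [ 8.2  -2.05]
tip -x [0.6445 0.0299 0.1046] [ 6.78 -1.9 ]
tip +x [0.6728 0.0251 0.1033] [ 9.63 -2.2 ]
nutA orig bore [0.6571 0.0199 0.117 ] [ 8.1  -2.82]
```

View pics/sA.png

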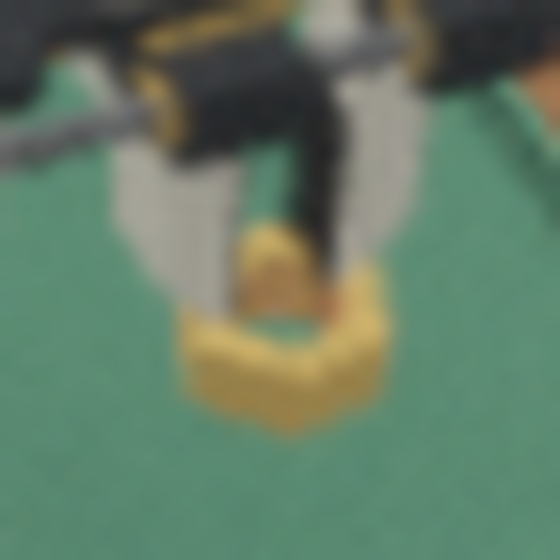

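Run:
```python
from h import *
from s import tr
a=robot.snapshot("side")
for z in(.095,.1,.105,.11,.115,.12,.125): print(z,ray(a,[(356.3,167.2)],z)[0,:2].round(4),"now",ray(a,[(362.7,179.9)],z)[0,:2].round(4))
w=robot.snapshot("wrist");cv2.imwrite("pics/wB.png",cv2.resize(w["frame"][190:290,240:400,::-1],None,fx=5,fy=5,interpolation=cv2.INTER_CUBIC))
s=robot.state();print(s["wrist_force"],s["moment"],s["time"])
```

```text
0.095 [0.6798 0.0935] now [0.6689 0.0324]
0.1 [0.6768 0.0889] now [0.666  0.0281]
0.105 [0.6739 0.0843] now [0.6631 0.0238]
0.11 [0.671  0.0798] now [0.6602 0.0195]
0.115 [0.668  0.0752] now [0.6573 0.0152]
0.12 [0.6651 0.0707] now [0.6544 0.011 ]
0.125 [0.6621 0.0661] now [0.6515 0.0067]
[ 0.00638737 -0.20447802 -0.59986607] [-0.11080293  0.05190027  0.03111702] 6.2667
```

View pics/wB.png

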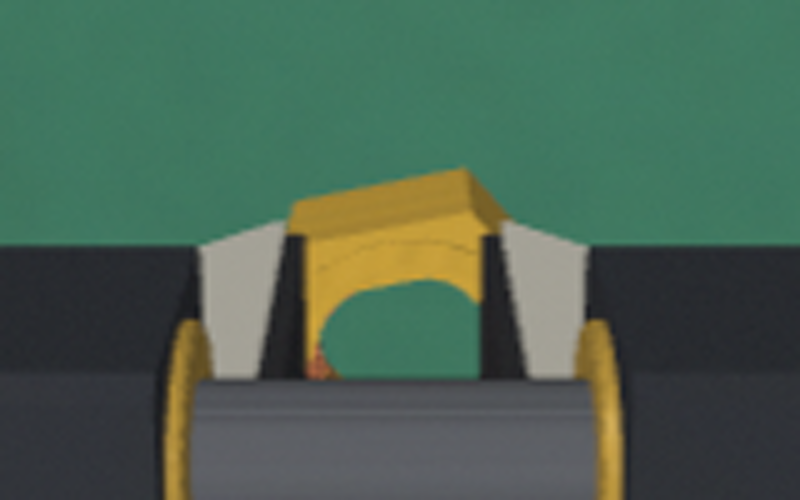

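The wrist view settles it. The pad gap of 36 px for 20 mm puts the tips about 20 mm above the reported TCP. My earlier triangulation mixed the tips' front and rear edges. The tips are just clearing the nut's top, so I'll back off behind the nut and go lower.

```bash
python3 -m crank '[{"dx":0,"dy":0,"dz":-1,"wx":0,"wy":0,"wz":0,"fingers":2},{"dx":1.5,"dy":0.1,"dz":-1,"wx":0,"wy":0,"wz":0,"fingers":2},{"dx":3.5,"dy":0.2,"dz":-1,"wx":0,"wy":0,"wz":0,"fingers":2},{"dx":5,"dy":0.4,"dz":-0.5,"wx":0,"wy":0,"wz":0,"fingers":2},{"dx":5,"dy":0.4,"dz":0,"wx":0,"wy":0,"wz":0,"fingers":2}]'; python3 -m crank '[{"dx":0,"dy":0,"dz":0.2,"wx":0,"wy":0,"wz":0,"fingers":2},{"dx":0,"dy":0,"dz":0.4,"wx":0,"wy":0,"wz":0,"fingers":2},{"dx":0,"dy":0,"dz":0.5,"wx":0,"wy":0,"wz":0,"fingers":2},{"dx":0,"dy":0,"dz":0.5,"wx":0,"wy":0,"wz":0,"fingers":2}]';  python3 -m crank '[{"dx":0,"dy":0,"dz":0.2,"wx":0,"wy":0,"wz":0,"fingers":2},{"dx":0,"dy":0,"dz":0.2,"wx":0,"wy":0,"wz":0,"fingers":2}]'
python3 - <<'E'
from h import *
d=robot.snapshot("side");s=robot.state();p=np.array(s["position"]);print(p,s["wrist_force"])
f=d["frame"][:,:,::-1][140:190,325:385]
cv2.imwrite(f"pics/side10.png",cv2.resize(f,None,fx=10,fy=10,interpolation=cv2.INTER_CUBIC))
E
```

```text
time: 6.68
position: [0.6629, 0.0828, 0.0954]
orientation: [[0.057, 0.998, 0.002], [0.998, -0.057, 0.001], [0.001, 0.002, -1.0]]
wrist_force: [-0.2, -0.1, 0.3]
width: 0.02
time: 7.02
position: [0.6621, 0.0779, 0.0897]
orientation: [[0.062, 0.998, -0.001], [0.998, -0.062, -0.0], [-0.0, -0.001, -1.0]]
wrist_force: [0.4, 0.2, -0.4]
width: 0.0202
time: 7.18
position: [0.6623, 0.078, 0.088]
orientation: [[0.062, 0.998, -0.0], [0.998, -0.062, 0.0], [0.0, -0.0, -1.0]]
wrist_force: [0.4, 0.0, -0.4]
width: 0.0201
[0.66226152 0.07812604 0.08809067] [ 0.54509193 -0.87259243  0.81874451]
```

View pics/side10.png

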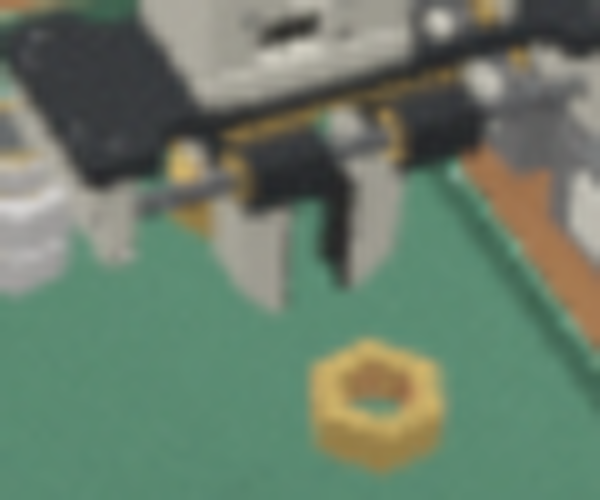

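Run:
```python
from h import *
from s import tr
a=robot.snapshot("side");b=robot.snapshot("scene");s=robot.state();p=np.array(s["position"]);print(p,tr(p))
for z in(.09,.1,.11,.12,.13,.14,.15,.16,.17): 
    P=ray(a,[(337,166.2),(356.3,170.5)],z); print(z,"bracket",tr(P[0]).round(2),"tip",tr(P[1]).round(2))
f=b["frame"][:,:,::-1][185:255,200:290]
cv2.imwrite(f"pics/scB.png",cv2.resize(f,None,fx=8,fy=8,interpolation=cv2.INTER_CUBIC))
```

```text
[0.66236597 0.07832139 0.08830192] [8.26501881 3.04587585]
0.09 bracket [4.46 7.99] tip [9.48 3.7 ]
0.1 bracket [3.98 7.02] tip [8.96 2.77]
0.11 bracket [3.5  6.05] tip [8.43 1.84]
0.12 bracket [3.02 5.07] tip [7.9 0.9]
0.13 bracket [2.54 4.1 ] tip [ 7.38 -0.03]
0.14 bracket [2.06 3.13] tip [ 6.85 -0.97]
0.15 bracket [1.58 2.15] tip [ 6.33 -1.9 ]
0.16 bracket [1.1  1.18] tip [ 5.8  -2.83]
0.17 bracket [0.62 0.21] tip [ 5.28 -3.77]
```

View pics/scB.png

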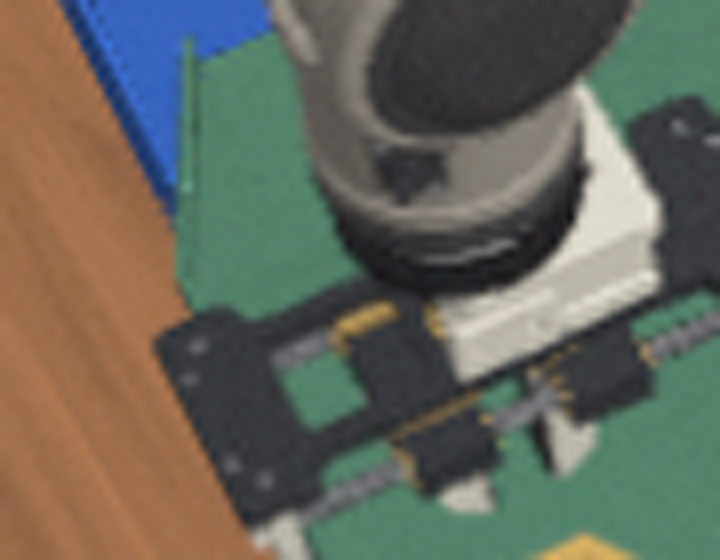

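```bash
python3 -m crank '[{"dx":0,"dy":0,"dz":0.15,"wx":0,"wy":0,"wz":0,"fingers":2},{"dx":0,"dy":0,"dz":0.3,"wx":0,"wy":0,"wz":0,"fingers":2},{"dx":0,"dy":0,"dz":0.3,"wx":0,"wy":0,"wz":0,"fingers":2}]' && python3 -m crank '[{"dx":-0.7,"dy":0,"dz":0,"wx":0,"wy":0,"wz":0,"fingers":2},{"dx":-1.5,"dy":0,"dz":0,"wx":0,"wy":0,"wz":0,"fingers":2},{"dx":-2.5,"dy":0,"dz":0,"wx":0,"wy":0,"wz":0,"fingers":2},{"dx":-3.5,"dy":0,"dz":0,"wx":0,"wy":0,"wz":0,"fingers":2},{"dx":-4.5,"dy":-0.2,"dz":0,"wx":0,"wy":0,"wz":0,"fingers":2}]'
python3 - <<'E'
from h import *
d=robot.snapshot("side"); f=d["frame"][:,:,::-1][155:205,335:395]
e=robot.snapshot("scene"); g=e["frame"][:,:,::-1][200:250,230:290]
cv2.imwrite("pics/s11.png",np.hstack([cv2.resize(x,(400,333),interpolation=cv2.INTER_CUBIC) for x in(f,g)]))
E
```

```text
time: 7.58
position: [0.6621, 0.0785, 0.0848]
orientation: [[0.061, 0.998, -0.001], [0.998, -0.061, 0.0], [0.0, -0.001, -1.0]]
wrist_force: [0.9, -0.6, -0.3]
width: 0.0201
time: 8.0
position: [0.6577, 0.0323, 0.0852]
orientation: [[0.062, 0.998, 0.001], [0.998, -0.062, 0.0], [0.0, 0.001, -1.0]]
wrist_force: [0.3, 0.5, -0.2]
width: 0.0202
```

View pics/s11.png

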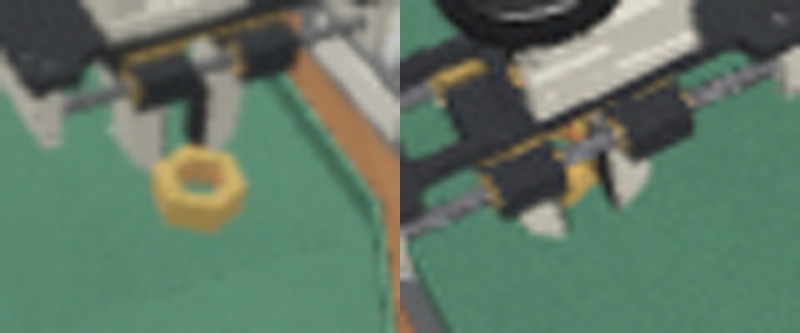

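The nut now sits in front of the fingertips and is moving. I'll continue towards the lip, drifting inward to stay clear of the tapered rim.

```bash
python3 -m crank '[{"dx":-1.2,"dy":-0.2,"dz":0,"wx":0,"wy":0,"wz":0,"fingers":2},{"dx":-2.4,"dy":-0.5,"dz":0,"wx":0,"wy":0,"wz":0,"fingers":2},{"dx":-3.6,"dy":-0.7,"dz":0,"wx":0,"wy":0,"wz":0,"fingers":2},{"dx":-4.8,"dy":-1,"dz":0,"wx":0,"wy":0,"wz":0,"fingers":2},{"dx":-6,"dy":-1.3,"dz":0,"wx":0,"wy":0,"wz":0,"fingers":2}]'; python3 -m crank '[{"dx":-1.2,"dy":-0.2,"dz":0,"wx":0,"wy":0,"wz":0,"fingers":2},{"dx":-2.4,"dy":-0.4,"dz":0,"wx":0,"wy":0,"wz":0,"fingers":2},{"dx":-3.6,"dy":-0.6,"dz":0,"wx":0,"wy":0,"wz":0,"fingers":2},{"dx":-4.8,"dy":-0.9,"dz":0,"wx":0,"wy":0,"wz":0,"fingers":2},{"dx":-6,"dy":-1.1,"dz":0,"wx":0,"wy":0,"wz":0,"fingers":2}]';python3 s.py;  python3 - <<'E'
from h import *
d=robot.snapshot("side"); f=d["frame"][:,:,::-1][125:290,260:430]
cv2.imwrite("pics/s12.png",cv2.resize(f,None,fx=3,fy=3,interpolation=cv2.INTER_CUBIC))
E
```

```text
time: 8.52
position: [0.6405, -0.0267, 0.0852]
orientation: [[0.061, 0.998, 0.0], [0.998, -0.061, 0.0], [0.0, 0.0, -1.0]]
wrist_force: [0.3, 1.1, 0.2]
width: 0.0197
time: 8.93
position: [0.6258, -0.0857, 0.0851]
orientation: [[0.061, 0.998, -0.0], [0.998, -0.061, 0.0], [0.0, -0.0, -1.0]]
wrist_force: [0.4, 1.1, 0.2]
width: 0.0195
t 8.9333 pos [ 0.6258 -0.0857  0.0851] tray cm [  5.63 -13.55] heading err to wz: 0.0004 w 0.0195 F [0.4 1.1 0.2] q [-0.26  0.64  1.37  0.    1.14 -0.2 ]
R [[0.061, 0.998, -0.0], [0.998, -0.061, 0.0], [0.0, -0.0, -1.0]]
```

View pics/s12.png

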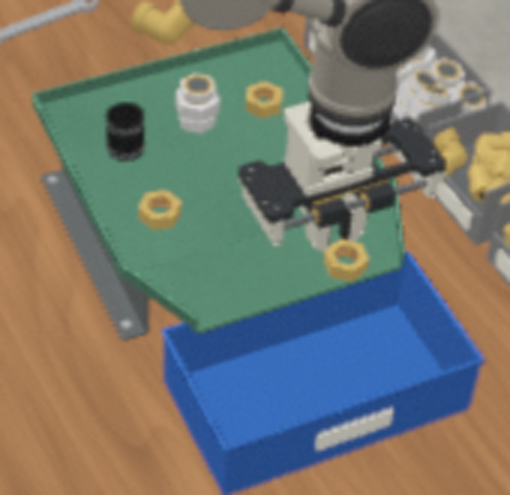

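The nut is at (346,258), just short of the lip and well inside the rim. Pushing it over gently.

```bash
python3 -m crank '[{"dx":-0.8,"dy":0,"dz":0,"wx":0,"wy":0,"wz":0,"fingers":2},{"dx":-1.6,"dy":0,"dz":0,"wx":0,"wy":0,"wz":0,"fingers":2},{"dx":-2.4,"dy":0,"dz":0,"wx":0,"wy":0,"wz":0,"fingers":2},{"dx":-3.2,"dy":0,"dz":0,"wx":0,"wy":0,"wz":0,"fingers":2},{"dx":-4,"dy":0,"dz":0,"wx":0,"wy":0,"wz":0,"fingers":2}]'; python3 -m crank '[{"dx":-0.5,"dy":0,"dz":0,"wx":0,"wy":0,"wz":0,"fingers":2},{"dx":-0.8,"dy":0,"dz":0,"wx":0,"wy":0,"wz":0,"fingers":2},{"dx":-1,"dy":0,"dz":0,"wx":0,"wy":0,"wz":0,"fingers":2},{"dx":-1,"dy":0,"dz":0,"wx":0,"wy":0,"wz":0,"fingers":2}]';python3 s.py;  python3 - <<'E'
from h import *
d=robot.snapshot("side"); f=d["frame"][:,:,::-1][125:290,260:430]
cv2.imwrite("pics/s13.png",cv2.resize(f,None,fx=3,fy=3,interpolation=cv2.INTER_CUBIC))
E
```

```text
time: 9.4
position: [0.6239, -0.1252, 0.0851]
orientation: [[0.061, 0.998, 0.0], [0.998, -0.061, -0.0], [-0.0, 0.0, -1.0]]
wrist_force: [-0.7, 0.1, 0.0]
width: 0.0202
time: 9.73
position: [0.6232, -0.1348, 0.0851]
orientation: [[0.061, 0.998, -0.0], [0.998, -0.061, 0.0], [0.0, -0.0, -1.0]]
wrist_force: [-0.1, 0.7, -0.3]
width: 0.0199
t 9.7333 pos [ 0.6232 -0.1348  0.0851] tray cm [  5.66 -18.46] heading err to wz: 0.0002 w 0.0199 F [-0.1  0.7 -0.3] q [-0.33  0.65  1.35  0.    1.15 -0.27]
R [[0.061, 0.998, -0.0], [0.998, -0.061, 0.0], [0.0, -0.0, -1.0]]
```

View pics/s13.png

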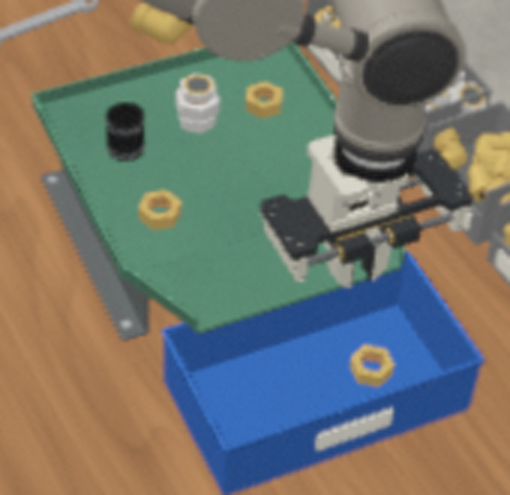

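Nut A is in the bin at (372,365). From the frames I'll calibrate the tool-to-nut distance while pushing, so I can place the tool behind the next nut without going under the nipple.

Run:
```python
from h import *
from s import tr
d=robot.snapshot("side")
P=ray(d,[(260+345.5/3-.3,125+256/3-.3),(260+160/3-.3,125+206/3-.3),(260+125/3-.3,125+114/3-.3),(260+198/3-.3,125+83/3-.3),(260+264/3-.3,125+96/3-.3)],[.116,.116,.148,.152,.116])
print([tr(x).round(2) for x in P])
```

```text
[array([  5.76, -16.22]), array([-8.6, -2.9]), array([-8.06,  8.09]), array([0.82, 9.3 ]), array([8.39, 8.34])]
```

```bash
python3 -m crank '[{"dx":0,"dy":0,"dz":-3,"wx":0,"wy":0,"wz":0,"fingers":2},{"dx":1.5,"dy":-1,"dz":-6,"wx":0,"wy":0,"wz":0,"fingers":2},{"dx":4.5,"dy":-3,"dz":-7,"wx":0,"wy":0,"wz":0,"fingers":2},{"dx":7.5,"dy":-5.5,"dz":-7,"wx":0,"wy":0,"wz":0,"fingers":2},{"dx":10.5,"dy":-8,"dz":-7,"wx":0,"wy":0,"wz":0,"fingers":2}]'; python3 -m crank '[{"dx":3,"dy":-2,"dz":0,"wx":0,"wy":0,"wz":0,"fingers":2},{"dx":6,"dy":-4,"dz":0,"wx":0,"wy":0,"wz":0,"fingers":2},{"dx":8.5,"dy":-6,"dz":0,"wx":0,"wy":0,"wz":0,"fingers":2},{"dx":9.2,"dy":-6.3,"dz":0,"wx":0,"wy":0,"wz":0,"fingers":2},{"dx":9.2,"dy":-6.3,"dz":0,"wx":0,"wy":0,"wz":0,"fingers":2}]';python3 s.py
```

```text
time: 10.25
position: [0.5494, -0.0236, 0.1561]
orientation: [[0.061, 0.998, 0.002], [0.998, -0.061, -0.0], [0.0, 0.002, -1.0]]
wrist_force: [2.2, 0.8, -0.2]
width: 0.0199
time: 10.67
position: [0.4916, 0.0729, 0.1556]
orientation: [[0.057, 0.998, 0.001], [0.998, -0.057, 0.0], [0.0, 0.001, -1.0]]
wrist_force: [0.0, -0.2, 0.2]
width: 0.0199
t 10.6667 pos [0.4916 0.0729 0.1556] tray cm [-8.74  1.46] heading err to wz: 0.0041 w 0.0199 F [ 0.  -0.2  0.2] q [-0.01  0.34  1.67  0.    1.13  0.05]
R [[0.057, 0.998, 0.001], [0.998, -0.057, 0.0], [0.0, 0.001, -1.0]]
```

```bash
python3 -m crank '[{"dx":0,"dy":0,"dz":1.5,"wx":0,"wy":0,"wz":0,"fingers":2},{"dx":0,"dy":0,"dz":3,"wx":0,"wy":0,"wz":0,"fingers":2},{"dx":0,"dy":0,"dz":3.5,"wx":0,"wy":0,"wz":0,"fingers":2},{"dx":0,"dy":0,"dz":3.5,"wx":0,"wy":0,"wz":0,"fingers":2}]'; python3 s.py;  python3 - <<'E'
from h import *
d=robot.snapshot("side"); f=d["frame"][:,:,::-1][125:225,270:370]
e=robot.snapshot("scene"); g=e["frame"][:,:,::-1][170:270,260:360]
cv2.imwrite("pics/s14.png",np.hstack([cv2.resize(x,(400,400),interpolation=cv2.INTER_CUBIC) for x in(f,g)]))
E
```

```text
time: 11.0
position: [0.4924, 0.07, 0.1189]
orientation: [[0.062, 0.998, -0.002], [0.998, -0.062, -0.0], [-0.0, -0.002, -1.0]]
wrist_force: [-0.6, -0.8, 0.2]
width: 0.0199
t 11.0 pos [0.4924 0.07   0.1189] tray cm [-8.65  1.17] heading err to wz: -0.0003 w 0.0199 F [-0.6 -0.8  0.2] q [-0.01  0.38  1.72 -0.    1.04  0.05]
R [[0.062, 0.998, -0.002], [0.998, -0.062, -0.0], [-0.0, -0.002, -1.0]]
```

View pics/s14.png

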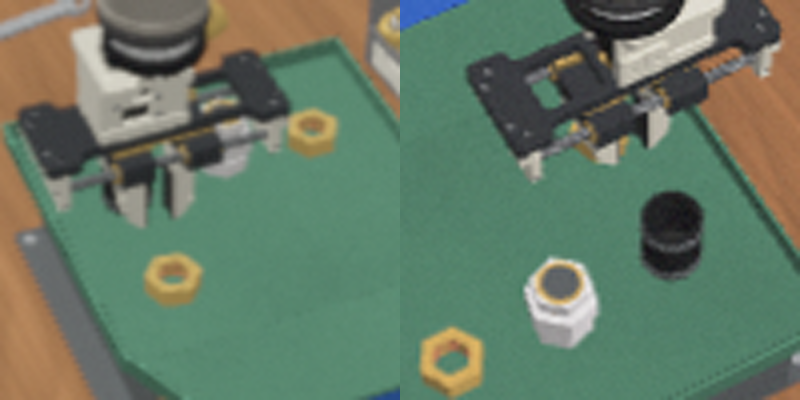

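Right: the gripper is clear of the nipple (670,235). Left: the nut is ahead of the fingers at (173,278). I'll lower and start the push.

```bash
python3 -m crank '[{"dx":0.1,"dy":0,"dz":1.2,"wx":0,"wy":0,"wz":0,"fingers":2},{"dx":0.1,"dy":0,"dz":2.4,"wx":0,"wy":0,"wz":0,"fingers":2},{"dx":0.1,"dy":0,"dz":3.1,"wx":0,"wy":0,"wz":0,"fingers":2},{"dx":0.1,"dy":0,"dz":3.4,"wx":0,"wy":0,"wz":0,"fingers":2},{"dx":0.1,"dy":0,"dz":3.4,"wx":0,"wy":0,"wz":0,"fingers":2}]'; python3 -m crank '[{"dx":-0.6,"dy":0,"dz":0,"wx":0,"wy":0,"wz":0,"fingers":2},{"dx":-1.4,"dy":0,"dz":0,"wx":0,"wy":0,"wz":0,"fingers":2},{"dx":-2.2,"dy":0,"dz":0,"wx":0,"wy":0,"wz":0,"fingers":2},{"dx":-3.2,"dy":0.2,"dz":0,"wx":0,"wy":0,"wz":0,"fingers":2},{"dx":-4.2,"dy":0.4,"dz":0,"wx":0,"wy":0,"wz":0,"fingers":2}]';python3 s.py;  python3 - <<'E'
from h import *
d=robot.snapshot("side"); f=d["frame"][:,:,::-1][125:290,260:430]
cv2.imwrite("pics/s15.png",cv2.resize(f,None,fx=3,fy=3,interpolation=cv2.INTER_CUBIC))
E
```

```text
time: 11.52
position: [0.4926, 0.0717, 0.086]
orientation: [[0.061, 0.998, -0.0], [0.998, -0.061, 0.0], [0.0, -0.0, -1.0]]
wrist_force: [0.1, 0.5, 0.6]
width: 0.0201
time: 11.93
position: [0.4942, 0.0286, 0.0865]
orientation: [[0.061, 0.998, 0.001], [0.998, -0.061, 0.0], [0.0, 0.001, -1.0]]
wrist_force: [-0.2, 0.5, 1.1]
width: 0.0199
t 11.9333 pos [0.4942 0.0286 0.0865] tray cm [-8.22 -2.95] heading err to wz: 0.0003 w 0.0199 F [-0.2  0.5  1.1] q [-0.1   0.42  1.77  0.    0.95 -0.04]
R [[0.061, 0.998, 0.001], [0.998, -0.061, 0.0], [0.0, 0.001, -1.0]]
```

View pics/s15.png

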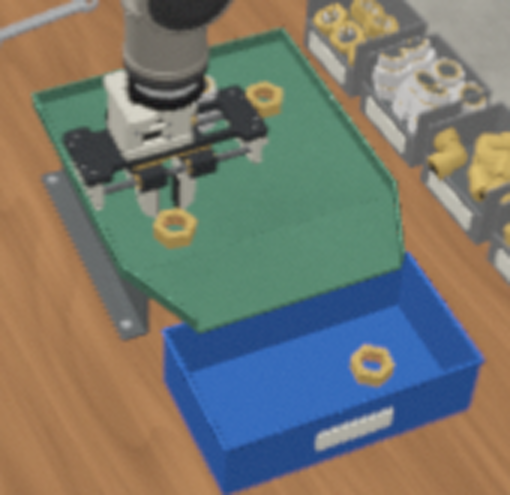

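Moving fine. Continuing, drifting inward.

```bash
python3 -m crank '[{"dx":-1.2,"dy":0.3,"dz":0,"wx":0,"wy":0,"wz":0,"fingers":2},{"dx":-2.4,"dy":0.6,"dz":0,"wx":0,"wy":0,"wz":0,"fingers":2},{"dx":-3.6,"dy":0.9,"dz":0,"wx":0,"wy":0,"wz":0,"fingers":2},{"dx":-4.8,"dy":1.2,"dz":0,"wx":0,"wy":0,"wz":0,"fingers":2},{"dx":-6,"dy":1.5,"dz":0,"wx":0,"wy":0,"wz":0,"fingers":2}]'; python3 -m crank '[{"dx":-1,"dy":0.2,"dz":0,"wx":0,"wy":0,"wz":0,"fingers":2},{"dx":-2,"dy":0.4,"dz":0,"wx":0,"wy":0,"wz":0,"fingers":2},{"dx":-3,"dy":0.6,"dz":0,"wx":0,"wy":0,"wz":0,"fingers":2},{"dx":-4,"dy":0.8,"dz":0,"wx":0,"wy":0,"wz":0,"fingers":2},{"dx":-5,"dy":1,"dz":0,"wx":0,"wy":0,"wz":0,"fingers":2}]';python3 s.py;  python3 - <<'E'
from h import *
d=robot.snapshot("side"); f=d["frame"][:,:,::-1][125:290,260:430]
cv2.imwrite("pics/s16.png",cv2.resize(f,None,fx=3,fy=3,interpolation=cv2.INTER_CUBIC))
E
```

```text
time: 12.4
position: [0.5056, -0.0325, 0.0861]
orientation: [[0.061, 0.998, 0.0], [0.998, -0.061, 0.0], [0.0, 0.0, -1.0]]
wrist_force: [-1.3, 1.3, 0.9]
width: 0.0199
time: 12.82
position: [0.5123, -0.0825, 0.0861]
orientation: [[0.061, 0.998, -0.0], [0.998, -0.061, 0.0], [0.0, -0.0, -1.0]]
wrist_force: [0.3, -0.3, 0.2]
width: 0.02
t 12.8167 pos [ 0.5123 -0.0825  0.0861] tray cm [ -5.72 -13.93] heading err to wz: 0.0005 w 0.02 F [ 0.3 -0.3  0.2] q [-0.31  0.46  1.7   0.    0.98 -0.25]
R [[0.061, 0.998, -0.0], [0.998, -0.061, 0.0], [0.0, -0.0, -1.0]]
```

View pics/s16.png

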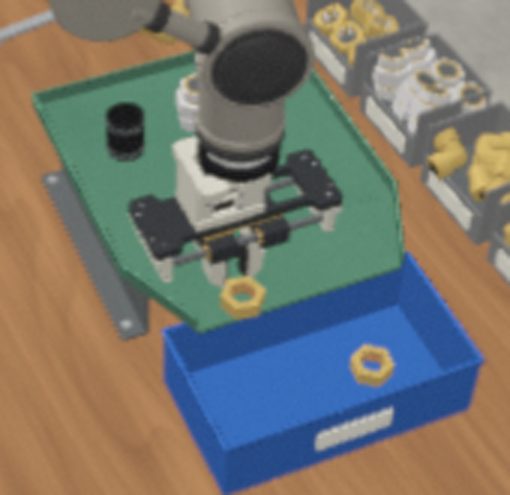

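```bash
python3 -m crank '[{"dx":-0.8,"dy":0,"dz":0,"wx":0,"wy":0,"wz":0,"fingers":2},{"dx":-1.6,"dy":0,"dz":0,"wx":0,"wy":0,"wz":0,"fingers":2},{"dx":-2.4,"dy":0,"dz":0,"wx":0,"wy":0,"wz":0,"fingers":2},{"dx":-3.2,"dy":0,"dz":0,"wx":0,"wy":0,"wz":0,"fingers":2},{"dx":-4,"dy":0,"dz":0,"wx":0,"wy":0,"wz":0,"fingers":2}]'; python3 -m crank '[{"dx":-0.5,"dy":0,"dz":0,"wx":0,"wy":0,"wz":0,"fingers":2},{"dx":-0.8,"dy":0,"dz":0,"wx":0,"wy":0,"wz":0,"fingers":2},{"dx":-0.8,"dy":0,"dz":0,"wx":0,"wy":0,"wz":0,"fingers":2},{"dx":-0.8,"dy":0,"dz":0,"wx":0,"wy":0,"wz":0,"fingers":2}]';python3 s.py;  python3 - <<'E'
from h import *
d=robot.snapshot("side"); f=d["frame"][:,:,::-1][125:290,260:430]
cv2.imwrite("pics/s17.png",cv2.resize(f,None,fx=3,fy=3,interpolation=cv2.INTER_CUBIC))
E
```

```text
time: 13.28
position: [0.5097, -0.1223, 0.0862]
orientation: [[0.061, 0.998, 0.0], [0.998, -0.061, -0.0], [-0.0, 0.0, -1.0]]
wrist_force: [-0.6, -0.6, 0.2]
width: 0.0201
time: 13.62
position: [0.5092, -0.1295, 0.0861]
orientation: [[0.061, 0.998, -0.0], [0.998, -0.061, 0.0], [0.0, -0.0, -1.0]]
wrist_force: [0.3, 0.2, 0.4]
width: 0.02
t 13.6167 pos [ 0.5092 -0.1295  0.0861] tray cm [ -5.74 -18.64] heading err to wz: 0.0002 w 0.02 F [0.3 0.2 0.4] q [-0.4   0.47  1.68  0.    0.99 -0.33]
R [[0.061, 0.998, -0.0], [0.998, -0.061, 0.0], [0.0, -0.0, -1.0]]
```

View pics/s17.png

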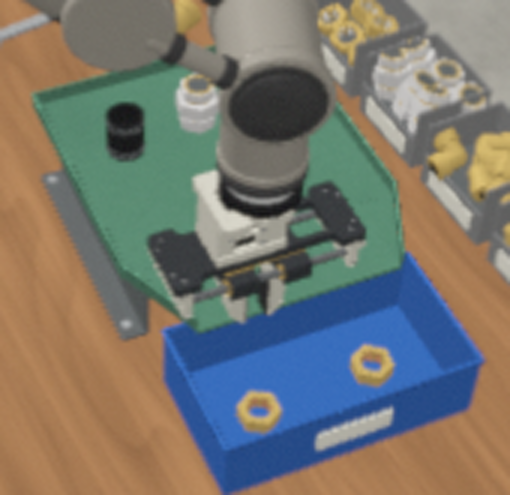

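Two nuts are in the bin, at (372,365) and (260,410). The last nut is beside the union, and the gripper's ends would hang too low there. So I'll turn the tool 90° with its long side along tray y, open the jaws, and push with the rear finger's inner face.

```bash
python3 -m crank '[{"dx":0,"dy":0,"dz":-4,"wx":0,"wy":0,"wz":0.12,"fingers":2},{"dx":0,"dy":0,"dz":-8,"wx":0,"wy":0,"wz":0.24,"fingers":9},{"dx":0,"dy":0,"dz":-11,"wx":0,"wy":0,"wz":0.36,"fingers":9},{"dx":0,"dy":0,"dz":-12,"wx":0,"wy":0,"wz":0.48,"fingers":9},{"dx":0,"dy":0,"dz":-12,"wx":0,"wy":0,"wz":0.6,"fingers":9}]'; python3 -m crank '[{"dx":0,"dy":0,"dz":0,"wx":0,"wy":0,"wz":0.12,"fingers":9},{"dx":0,"dy":0,"dz":0,"wx":0,"wy":0,"wz":0.24,"fingers":9},{"dx":0,"dy":0,"dz":0,"wx":0,"wy":0,"wz":0.36,"fingers":9},{"dx":0,"dy":0,"dz":0,"wx":0,"wy":0,"wz":0.48,"fingers":9},{"dx":0,"dy":0,"dz":0,"wx":0,"wy":0,"wz":0.6,"fingers":9}]';python3 -m crank '[{"dx":0,"dy":0,"dz":0,"wx":0,"wy":0,"wz":0.12,"fingers":9},{"dx":0,"dy":0,"dz":0,"wx":0,"wy":0,"wz":0.24,"fingers":9},{"dx":0,"dy":0,"dz":0,"wx":0,"wy":0,"wz":0.37,"fingers":9},{"dx":0,"dy":0,"dz":0,"wx":0,"wy":0,"wz":0.37,"fingers":9}]'; python3 s.py
```

```text
time: 14.08
position: [0.511, -0.1297, 0.2099]
orientation: [[0.618, 0.786, 0.007], [0.786, -0.618, -0.003], [0.002, 0.007, -1.0]]
wrist_force: [0.3, 0.3, -0.1]
width: 0.0423
time: 14.5
position: [0.5093, -0.129, 0.2061]
orientation: [[0.954, 0.3, -0.0], [0.3, -0.954, 0.0], [0.0, -0.0, -1.0]]
wrist_force: [-0.4, -0.1, -1.2]
width: 0.0755
time: 14.83
position: [0.5093, -0.129, 0.2061]
orientation: [[0.998, -0.064, -0.0], [-0.064, -0.998, 0.0], [-0.0, -0.0, -1.0]]
wrist_force: [0.4, 0.2, -0.2]
width: 0.0895
t 14.8333 pos [ 0.5093 -0.129   0.2061] tray cm [ -5.74 -18.59] heading err to wz: -1.5734 w 0.0895 F [ 0.4  0.2 -0.2] q [-0.39  0.34  1.52  0.    1.28  1.24]
R [[0.998, -0.064, -0.0], [-0.064, -0.998, 0.0], [-0.0, -0.0, -1.0]]
```

```bash
python3 -m crank '[{"dx":3,"dy":-2.5,"dz":0,"wx":0,"wy":0,"wz":0,"fingers":9},{"dx":6,"dy":-5,"dz":0,"wx":0,"wy":0,"wz":0,"fingers":9},{"dx":9,"dy":-7.7,"dz":0,"wx":0,"wy":0,"wz":0,"fingers":9},{"dx":12,"dy":-10.4,"dz":0,"wx":0,"wy":0,"wz":0,"fingers":9},{"dx":14,"dy":-13.8,"dz":0,"wx":0,"wy":0,"wz":0,"fingers":9}]'; python3 -m crank '[{"dx":0,"dy":-4,"dz":0,"wx":0,"wy":0,"wz":0,"fingers":9},{"dx":0,"dy":-8,"dz":0,"wx":0,"wy":0,"wz":0,"fingers":9},{"dx":0,"dy":-10.5,"dz":0,"wx":0,"wy":0,"wz":0,"fingers":9},{"dx":0,"dy":-11.4,"dz":1,"wx":0,"wy":0,"wz":0,"fingers":9},{"dx":0,"dy":-11.4,"dz":2,"wx":0,"wy":0,"wz":0,"fingers":9}]';python3 s.py;  python3 - <<'E'
from h import *
d=robot.snapshot("side"); f=d["frame"][:,:,::-1][110:210,290:390]
e=robot.snapshot("scene"); g=e["frame"][:,:,::-1][200:300,230:330]
cv2.imwrite("pics/s18.png",np.hstack([cv2.resize(x,(400,400),interpolation=cv2.INTER_CUBIC) for x in(f,g)]))
cv2.imwrite("pics/w18.png",robot.snapshot("wrist")["frame"][:,:,::-1])
E
```

```text
time: 15.25
position: [0.6593, 0.0004, 0.2056]
orientation: [[0.998, -0.057, 0.0], [-0.057, -0.998, -0.0], [0.001, 0.0, -1.0]]
wrist_force: [-0.3, -1.3, 0.1]
width: 0.0898
time: 15.67
position: [0.6642, 0.1165, 0.1857]
orientation: [[0.999, -0.053, 0.001], [-0.053, -0.999, 0.0], [0.001, -0.001, -1.0]]
wrist_force: [-0.2, -0.6, 0.1]
width: 0.0899
t 15.6667 pos [0.6642 0.1165 0.1857] tray cm [8.21 6.87] heading err to wz: -1.5628 w 0.0899 F [-0.2 -0.6  0.1] q [0.06 0.64 1.08 0.   1.42 1.68]
R [[0.999, -0.053, 0.001], [-0.053, -0.999, 0.0], [0.001, -0.001, -1.0]]
```

View pics/s18.png

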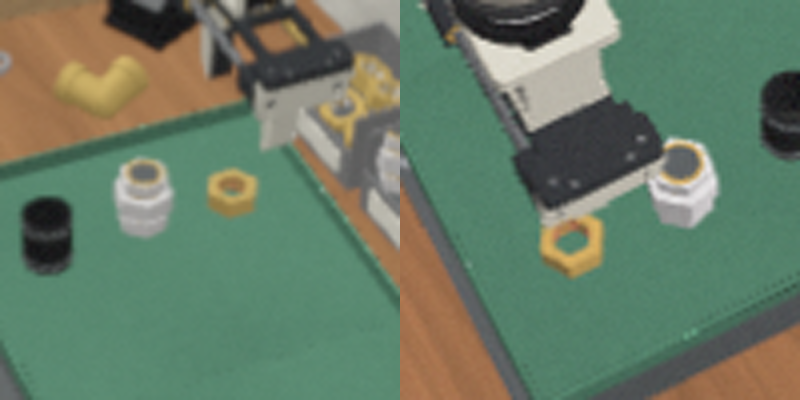

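View pics/w18.png

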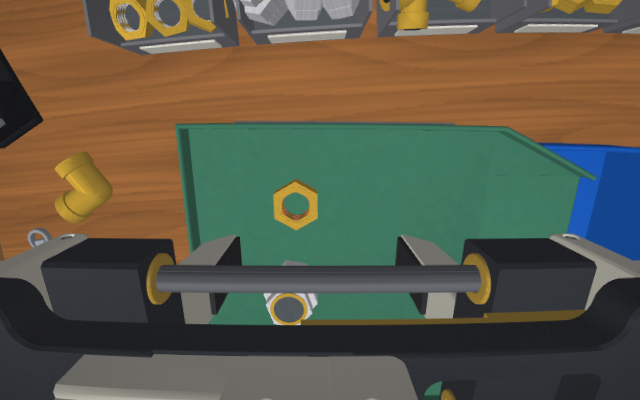

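```bash
python3 - <<'E'
from h import *
from s import tr
w=robot.snapshot("wrist");P=ray(w,[(296,205),(289,310)],[.116,.152]);print([tr(x).round(2) for x in P], tr(robot.state()["position"]))
E
python3 -m crank '[{"dx":0,"dy":0,"dz":2.5,"wx":0,"wy":0,"wz":0,"fingers":9},{"dx":0,"dy":0,"dz":5,"wx":0,"wy":0,"wz":0,"fingers":9},{"dx":0,"dy":0,"dz":6,"wx":0,"wy":0,"wz":0,"fingers":9},{"dx":0,"dy":0,"dz":6,"wx":0,"wy":0,"wz":0,"fingers":9}]'; python3 s.py;  python3 - <<'E'
from h import *
d=robot.snapshot("side"); f=d["frame"][:,:,::-1][110:210,290:390]
e=robot.snapshot("scene"); g=e["frame"][:,:,::-1][200:300,230:330]
cv2.imwrite("pics/s19.png",np.hstack([cv2.resize(x,(400,400),interpolation=cv2.INTER_CUBIC) for x in(f,g)]))
E
```

```text
[array([8.52, 8.37]), array([0.42, 8.86])] [8.21408543 6.38957705]
time: 16.2
position: [0.6628, 0.1119, 0.1235]
orientation: [[0.998, -0.062, -0.005], [-0.062, -0.998, -0.0], [-0.005, 0.001, -1.0]]
wrist_force: [-1.2, -0.4, -0.0]
width: 0.0899
t 16.2 pos [0.6628 0.1119 0.1235] tray cm [8.1 6.4] heading err to wz: -1.5711 w 0.0899 F [-1.2 -0.4 -0. ] q [ 0.05  0.68  1.18 -0.    1.29  1.69]
R [[0.998, -0.062, -0.005], [-0.062, -0.998, -0.0], [-0.005, 0.001, -1.0]]
```

View pics/s19.png

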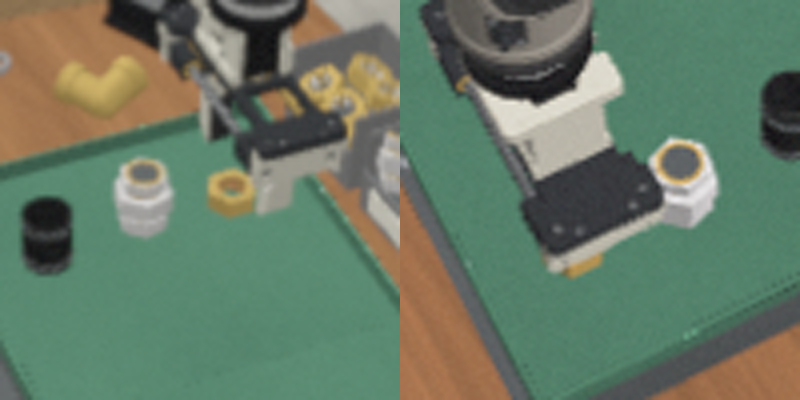

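```bash
python3 -m crank '[{"dx":0.1,"dy":-0.4,"dz":0,"wx":0,"wy":0,"wz":0,"fingers":9},{"dx":0.2,"dy":-0.9,"dz":0,"wx":0,"wy":0,"wz":0,"fingers":9},{"dx":0.2,"dy":-0.9,"dz":0,"wx":0,"wy":0,"wz":0,"fingers":9}]'; python3 s.py;  python3 - <<'E'
from h import *
cv2.imwrite("pics/w19.png",robot.snapshot("wrist")["frame"][:,:,::-1])
E
```

```text
time: 16.55
position: [0.6677, 0.1237, 0.1276]
orientation: [[0.998, -0.059, 0.003], [-0.059, -0.998, 0.001], [0.003, -0.001, -1.0]]
wrist_force: [-0.8, -0.5, -0.0]
width: 0.0897
t 16.55 pos [0.6677 0.1237 0.1276] tray cm [8.51 7.61] heading err to wz: -1.5687 w 0.0897 F [-0.8 -0.5 -0. ] q [0.07 0.68 1.16 0.   1.3  1.7 ]
R [[0.998, -0.059, 0.003], [-0.059, -0.998, 0.001], [0.003, -0.001, -1.0]]
```

View pics/w19.png

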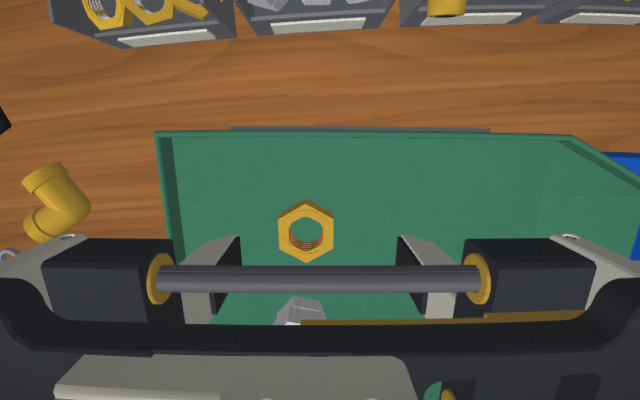

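The nut at (306,231) lies between the open pads at columns 240 and 398, nearer the rear one. Descending to push height.

```bash
python3 -m crank '[{"dx":0,"dy":0,"dz":1.5,"wx":0,"wy":0,"wz":0,"fingers":9},{"dx":0,"dy":0,"dz":3,"wx":0,"wy":0,"wz":0,"fingers":9},{"dx":0,"dy":0,"dz":3.7,"wx":0,"wy":0,"wz":0,"fingers":9},{"dx":0,"dy":0,"dz":3.8,"wx":0,"wy":0,"wz":0,"fingers":9},{"dx":0,"dy":0,"dz":3.8,"wx":0,"wy":0,"wz":0,"fingers":9}]'; python3 s.py;  python3 - <<'E'
from h import *
cv2.imwrite("pics/w20.png",robot.snapshot("wrist")["frame"][:,:,::-1])
e=robot.snapshot("scene"); g=e["frame"][:,:,::-1][200:300,230:330]
cv2.imwrite("pics/s20.png",cv2.resize(g,(500,500),interpolation=cv2.INTER_CUBIC))
E
```

```text
time: 17.02
position: [0.6667, 0.1226, 0.0881]
orientation: [[0.998, -0.06, -0.0], [-0.06, -0.998, 0.0], [-0.0, -0.0, -1.0]]
wrist_force: [0.1, 0.5, 0.3]
width: 0.0895
t 17.0167 pos [0.6667 0.1226 0.0881] tray cm [8.43 7.49] heading err to wz: -1.5694 w 0.0895 F [0.1 0.5 0.3] q [0.07 0.72 1.2  0.   1.22 1.7 ]
R [[0.998, -0.06, -0.0], [-0.06, -0.998, 0.0], [-0.0, -0.0, -1.0]]
```

View pics/w20.png

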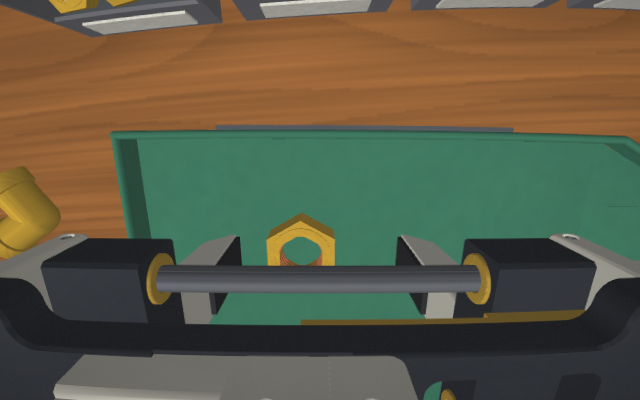

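View pics/s20.png

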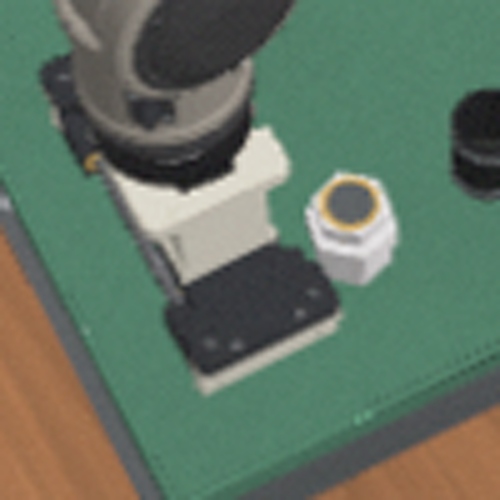

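Run:
```python
from h import *
from s import tr
w=robot.snapshot("wrist");P=ray(w,[(301,221),(267,240),(335,240)],.116);print([tr(x).round(2) for x in P], tr(robot.state()["position"]))
```

```text
[array([10.55,  8.45]), array([ 9.43, 10.37]), array([9.44, 6.57])] [8.49739483 7.49167514]
```

Nut measured at (8.35, 8.47) cm and tool x at 8.45, so it's well centred. Pushing.

```bash
python3 -m crank '[{"dx":0,"dy":0.6,"dz":0.2,"wx":0,"wy":0,"wz":0,"fingers":9},{"dx":-0.1,"dy":1.3,"dz":0.2,"wx":0,"wy":0,"wz":0,"fingers":9},{"dx":-0.1,"dy":2,"dz":0.2,"wx":0,"wy":0,"wz":0,"fingers":9},{"dx":-0.1,"dy":3,"dz":0.2,"wx":0,"wy":0,"wz":0,"fingers":9},{"dx":-0.1,"dy":4,"dz":0.2,"wx":0,"wy":0,"wz":0,"fingers":9}]'; python3 -m crank '[{"dx":0,"dy":1,"dz":0,"wx":0,"wy":0,"wz":0,"fingers":9},{"dx":0,"dy":2,"dz":0,"wx":0,"wy":0,"wz":0,"fingers":9},{"dx":0,"dy":3,"dz":0,"wx":0,"wy":0,"wz":0,"fingers":9},{"dx":0,"dy":4,"dz":0,"wx":0,"wy":0,"wz":0,"fingers":9},{"dx":0,"dy":5,"dz":0,"wx":0,"wy":0,"wz":0,"fingers":9}]';python3 s.py;  python3 - <<'E'
from h import *
w=robot.snapshot("wrist")["frame"][:,:,::-1][130:330,100:500]
d=robot.snapshot("side"); f=d["frame"][:,:,::-1][125:290,260:430]
cv2.imwrite("pics/s21.png",np.hstack([cv2.resize(w,(400,200)),cv2.resize(f,(400,400),interpolation=cv2.INTER_CUBIC)[:200]]) if 0 else np.hstack([np.pad(w,((0,200),(0,0),(0,0))),cv2.resize(f,(400,400),interpolation=cv2.INTER_CUBIC)]))
E
```

```text
time: 17.58
position: [0.6633, 0.0815, 0.0863]
orientation: [[0.998, -0.06, 0.0], [-0.06, -0.998, 0.0], [0.0, -0.0, -1.0]]
wrist_force: [-0.5, 0.4, 0.4]
width: 0.0904
time: 18.0
position: [0.6603, 0.0316, 0.0862]
orientation: [[0.998, -0.06, 0.0], [-0.06, -0.998, 0.0], [0.0, -0.0, -1.0]]
wrist_force: [0.4, 0.8, 0.4]
width: 0.0902
t 18.0 pos [0.6603 0.0316 0.0862] tray cm [ 8.35 -1.63] heading err to wz: -1.5697 w 0.0902 F [0.4 0.8 0.4] q [-0.07  0.69  1.27  0.    1.19  1.56]
R [[0.998, -0.06, 0.0], [-0.06, -0.998, 0.0], [0.0, -0.0, -1.0]]
```

View pics/s21.png

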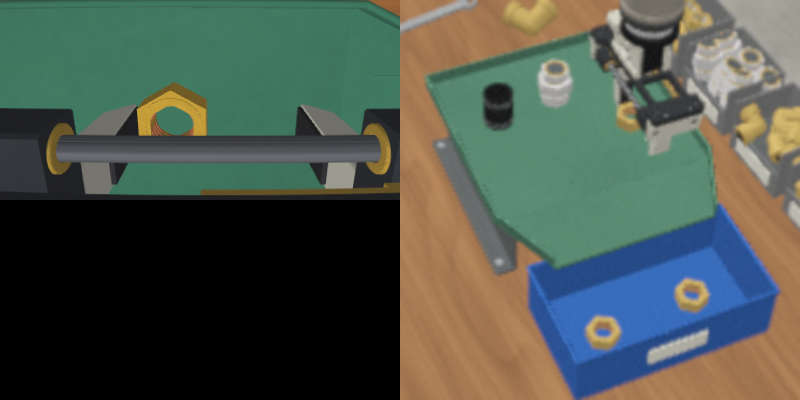

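The nut lies flush against the rear pad and square to it; the union and nipple haven't moved. Continuing with a slight inward drift.

```bash
python3 -m crank '[{"dx":-0.1,"dy":1.2,"dz":0,"wx":0,"wy":0,"wz":0,"fingers":9},{"dx":-0.3,"dy":2.4,"dz":0,"wx":0,"wy":0,"wz":0,"fingers":9},{"dx":-0.5,"dy":3.6,"dz":0,"wx":0,"wy":0,"wz":0,"fingers":9},{"dx":-0.7,"dy":4.8,"dz":0,"wx":0,"wy":0,"wz":0,"fingers":9},{"dx":-0.9,"dy":6,"dz":0,"wx":0,"wy":0,"wz":0,"fingers":9}]'; python3 -m crank '[{"dx":-0.2,"dy":1.2,"dz":0,"wx":0,"wy":0,"wz":0,"fingers":9},{"dx":-0.4,"dy":2.4,"dz":0,"wx":0,"wy":0,"wz":0,"fingers":9},{"dx":-0.6,"dy":3.6,"dz":0,"wx":0,"wy":0,"wz":0,"fingers":9},{"dx":-0.8,"dy":4.8,"dz":0,"wx":0,"wy":0,"wz":0,"fingers":9},{"dx":-1,"dy":6,"dz":0,"wx":0,"wy":0,"wz":0,"fingers":9}]';python3 s.py;  python3 - <<'E'
from h import *
w=robot.snapshot("wrist")["frame"][:,:,::-1][130:330,100:500]
d=robot.snapshot("side"); f=d["frame"][:,:,::-1][125:290,260:430]
cv2.imwrite("pics/s22.png",np.hstack([np.pad(w,((0,200),(0,0),(0,0))),cv2.resize(f,(400,400),interpolation=cv2.INTER_CUBIC)]))
E
```

```text
time: 18.52
position: [0.6473, -0.028, 0.0861]
orientation: [[0.998, -0.06, -0.0], [-0.06, -0.998, -0.0], [-0.0, 0.0, -1.0]]
wrist_force: [0.3, -0.2, 0.1]
width: 0.0897
time: 18.93
position: [0.6339, -0.0872, 0.0862]
orientation: [[0.998, -0.06, 0.0], [-0.06, -0.998, 0.0], [0.0, -0.0, -1.0]]
wrist_force: [0.2, -0.6, -0.2]
width: 0.0898
t 18.9333 pos [ 0.6339 -0.0872  0.0862] tray cm [  6.44 -13.65] heading err to wz: -1.5696 w 0.0898 F [ 0.2 -0.6 -0.2] q [-0.26  0.65  1.34  0.    1.15  1.37]
R [[0.998, -0.06, 0.0], [-0.06, -0.998, 0.0], [0.0, -0.0, -1.0]]
```

View pics/s22.png

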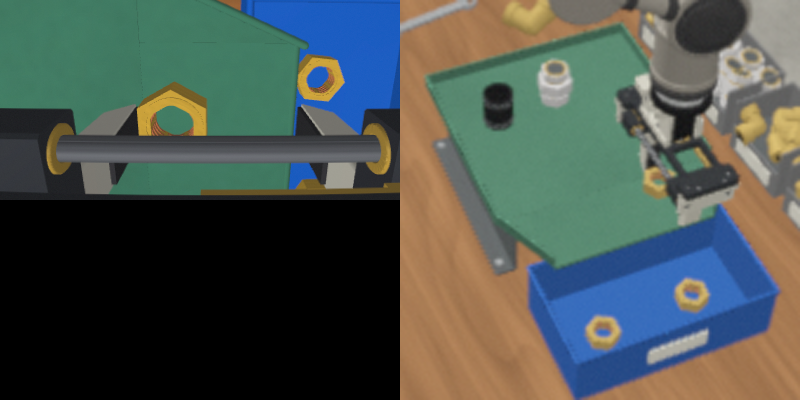

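```bash
python3 -m crank '[{"dx":-0.2,"dy":1.2,"dz":0,"wx":0,"wy":0,"wz":0,"fingers":9},{"dx":-0.4,"dy":2.4,"dz":0,"wx":0,"wy":0,"wz":0,"fingers":9},{"dx":-0.6,"dy":3.4,"dz":0,"wx":0,"wy":0,"wz":0,"fingers":9},{"dx":-0.7,"dy":4.2,"dz":0,"wx":0,"wy":0,"wz":0,"fingers":9},{"dx":-0.7,"dy":5,"dz":0,"wx":0,"wy":0,"wz":0,"fingers":9}]'; python3 -m crank '[{"dx":0,"dy":0.8,"dz":0,"wx":0,"wy":0,"wz":0,"fingers":9},{"dx":0,"dy":1.6,"dz":0,"wx":0,"wy":0,"wz":0,"fingers":9},{"dx":0,"dy":2.4,"dz":0,"wx":0,"wy":0,"wz":0,"fingers":9},{"dx":0,"dy":3.2,"dz":0,"wx":0,"wy":0,"wz":0,"fingers":9},{"dx":0,"dy":4,"dz":0,"wx":0,"wy":0,"wz":0,"fingers":9}]';python3 s.py;  python3 - <<'E'
from h import *
w=robot.snapshot("wrist")["frame"][:,:,::-1][130:330,100:500]
d=robot.snapshot("side"); f=d["frame"][:,:,::-1][125:290,260:430]
cv2.imwrite("pics/s23.png",np.hstack([np.pad(w,((0,200),(0,0),(0,0))),cv2.resize(f,(400,400),interpolation=cv2.INTER_CUBIC)]))
E
```

```text
time: 19.45
position: [0.6238, -0.1364, 0.0862]
orientation: [[0.998, -0.06, -0.0], [-0.06, -0.998, 0.0], [-0.0, -0.0, -1.0]]
wrist_force: [-0.3, 0.0, 0.6]
width: 0.0897
time: 19.87
position: [0.6217, -0.1762, 0.0861]
orientation: [[0.998, -0.06, -0.0], [-0.06, -0.998, -0.0], [-0.0, 0.0, -1.0]]
wrist_force: [-0.0, 0.3, -0.1]
width: 0.0899
t 19.8667 pos [ 0.6217 -0.1762  0.0861] tray cm [  5.77 -22.61] heading err to wz: -1.5694 w 0.0899 F [-0.   0.3 -0.1] q [-0.39  0.66  1.32 -0.    1.16  1.24]
R [[0.998, -0.06, -0.0], [-0.06, -0.998, -0.0], [-0.0, 0.0, -1.0]]
```

View pics/s23.png

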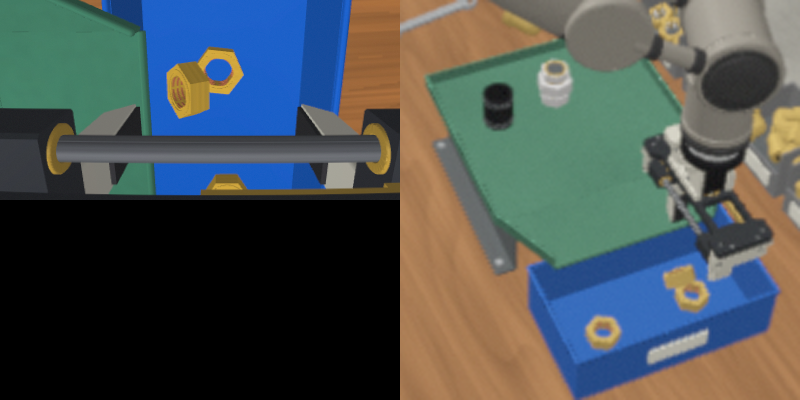

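The third nut is dropping into the bin beside the first. I'll raise the arm clear and check everything.

```bash
python3 -m crank '[{"dx":0,"dy":0,"dz":-4,"wx":0,"wy":0,"wz":0,"fingers":9},{"dx":0,"dy":0,"dz":-8,"wx":0,"wy":0,"wz":0,"fingers":9},{"dx":0,"dy":0,"dz":-12,"wx":0,"wy":0,"wz":0,"fingers":9},{"dx":0,"dy":0,"dz":-16,"wx":0,"wy":0,"wz":0,"fingers":9},{"dx":0,"dy":0,"dz":-20,"wx":0,"wy":0,"wz":0,"fingers":9}]'; python3 -m crank '[{"dx":-4,"dy":1,"dz":0,"wx":0,"wy":0,"wz":0,"fingers":9},{"dx":-8,"dy":2,"dz":0,"wx":0,"wy":0,"wz":0,"fingers":9},{"dx":-12,"dy":3,"dz":0,"wx":0,"wy":0,"wz":0,"fingers":9},{"dx":-12,"dy":3,"dz":0,"wx":0,"wy":0,"wz":0,"fingers":9},{"dx":-12,"dy":3,"dz":0,"wx":0,"wy":0,"wz":0,"fingers":9}]';  python3 - <<'E'
from h import *
from s import tr
d=robot.snapshot("side"); cv2.imwrite("pics/s24.png",d["frame"][:,:,::-1])
d=robot.snapshot("scene"); cv2.imwrite("pics/c24.png",d["frame"][:,:,::-1])
a=[cv2.imread(f)[125:300,260:435] for f in("pics/side0.png","pics/s24.png")]
cv2.imwrite("pics/cmp.png",np.hstack([cv2.resize(x,(400,400),interpolation=cv2.INTER_CUBIC) for x in a]))
E
```

```text
time: 20.38
position: [0.6214, -0.1749, 0.2883]
orientation: [[0.998, -0.06, 0.0], [-0.06, -0.998, 0.0], [0.0, -0.0, -1.0]]
wrist_force: [1.9, -0.4, 0.7]
width: 0.0899
time: 20.8
position: [0.4985, -0.1981, 0.2868]
orientation: [[0.998, -0.062, 0.0], [-0.062, -0.998, -0.0], [0.0, -0.0, -1.0]]
wrist_force: [0.1, -1.0, 1.7]
width: 0.09
```

View pics/cmp.png

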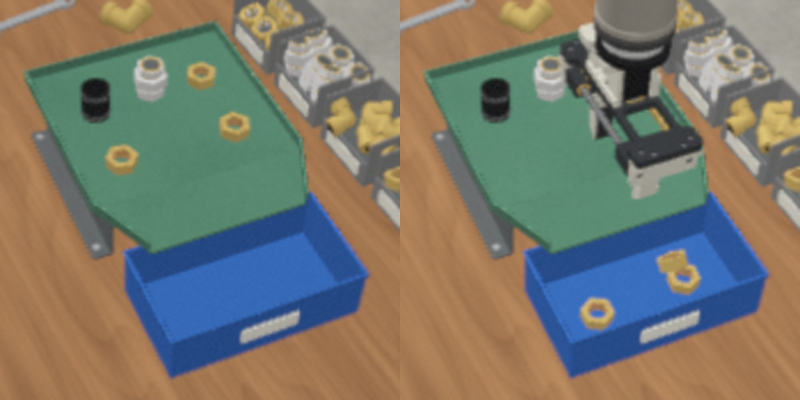

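View pics/c24.png

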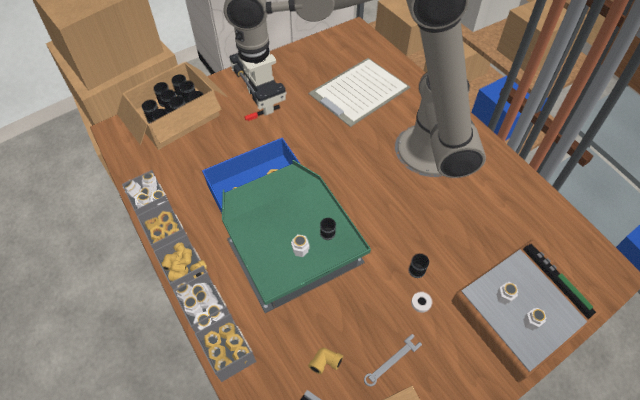

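All three nuts lie in the bin, one leaning on another and at rest. The union at (300,245) and nipple at (328,228) are at their starting pixels, and the bench items look unchanged.

Run:
```python
from plant import robot
s=robot.state();print(s["time"],abs(s["joint_vel"]).max(),s["wrist_force"]); print(robot.finish_job())
```

```text
20.9 0.02525658330728343 [-0.33271092  0.05915359 -0.28945414]
the job is handed in; nothing more can be done
None
```

All three brass nuts were pushed along the tray, tipped over the lip and are in the blue bin. The job was handed in at 20.9 s, with the arm raised and touching nothing.

- **Method:** I pushed the first two nuts with both fingertips. For the third, beside the union, I turned the gripper 90° and pushed with the rear finger's inner face. No nut was gripped or lifted.
- **Final camera check:** One nut leans on another in the bin, and it stayed the same across the last two pictures. The union and nipple are at their starting pixels. The elbow, spool, wrench and spare nipple look undisturbed. In the last view the gripper partly hides the marker. Reported wrist force stayed around 2 N or less.
- **What disagreed:** In the cameras the fingertips were about 20 mm higher than the reported tool position suggests. My first two passes at the first nut therefore slid just over it, barely moving it. I corrected this by working at a reported height of about 0.086 m. The scene and side cameras differed by up to about 7 mm on where the objects sit on the tray, which didn't affect the result.

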